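Check and sort the carving-disc drive hubs on the keyed stand

ROBOT

A 6-joint arm with a two-finger parallel gripper is mounted at the origin on the work surface. World frame = base frame: x ahead of the robot, y to its left, z up, the work surface at z = 0. Lengths are in m, angles in rad, forces in N, time in s.
With the tool pointing down it reaches from about 0.35 to 0.775 m from the base axis. Payload 7.3 kg.
Tool frame: the origin (TCP) lies on the centre line of the jaws, within the pads' length; the fingertips stand 14 mm ahead of it and the grasp point (between the pads) lies 5 mm behind it; z points along the fingers, y is the direction in which the jaws open and shut (so a half turn about z gives the same grasp; the last joint's range is limited). The gripper opens to 92 mm and grips with 3 to 60 N. Pads are 19 mm wide; open, the fingers measure 130 mm over their backs; the gripper's body (75 mm by 190 mm) begins 47 mm behind the grasp point.
Start: joints at [0.983, 0.342, 1.524, -0, 1.275, -0.146], TCP at [0.224, 0.475, 0.241] pointing down, gripper open.
Joint ranges: [-2.53, 2.53], [-0.77, 2.02], [0.04, 2.7], [-1, 4.14], [0.28, 2.66], [-3.11, 3.11]. Speed limits (rad/s): [2.57, 2.57, 3.14, 3.14, 3.14, 3.14].

INTERFACE

Orientations are given as [roll, pitch, yaw] about the fixed x, y, z axes, in that order (R = Rz(yaw) Ry(pitch) Rx(roll)).
In Python, from cell import telemetry, cams, robot gives the robot as it stands.
- The arm moves only by the tool servo_tool, never from a script. Its argument "targets" is text: rows parted by semicolons, each of 4 numbers parted by spaces: the shift along the tool's x, y, z in mm, then the turn about the tool's z in rad. In form: x y z yaw; .... A call has 1 to 20 rows; each row shifts and turns the pose as measured when the row begins, along the tool's axes as they then stand; what a row does not reach is not made up. A row lasts 1/8 s, in which the tool goes at most 62.5 mm and 10.7 degrees, less where a joint would pass 70% of its speed; a pose out of reach is approached as far as the arm can. A call with a gripper value outside its range is refused whole. "hand" is the opening, from 0 (shut) to 1 (fully open), set as the call begins (left out, the last holds). The fingers move at their own pace and stop on an object; "squeeze" is the grip in N (left out, the last holds). Time passes only in rows, so rows that do not move let the fingers close. It gives the time, the measured TCP pose, the force and the opening at its end, in the units of the state.
- telemetry.observe(): the state, without advancing time (a new reading comes with each control period).
- cams.read_camera(name): name is "scene" or "top"; returns a dict with "color" (400x640x3 uint8, red, green, blue), "K" (3x3 intrinsics, pixels), "R" (3x3) and "t" (3): a world point X has camera coordinates R X + t. Camera axes: x right, y down, z forward; pixel columns grow to the right and rows downward; lengths in m; the calibration is good to about 2 mm. A picture is of the moment at which its call begins. There is no depth.
- robot.hand_in(): hands the job in, once; it reports no verdict.
Trained networks look in a picture, given as the dict that the camera call returned (one of the last four; its "shot" number tells which), for a name from the list of things; names that differ only in an ending like _2 or _b are one class to them, and where a whole thing is asked for, a point or a joint stands for the part that bears it (a point fixed in the world has none). Each returns a list of dicts, best first, with "score" (0 to 1); they miss things now and then, are a little off and sometimes report something else, mostly with a low value. They report only what shows in the picture. A call takes as long as a camera call.
- cams.cut_out(picture, query): "region" (400x640 bool, what is visible of it) and "extent" ([centre column, centre row, width, height] in pixels, round what is visible of it).
The state is a dict: "time": time; "qpos": joint angles; "qvel": joint speeds; "joint_efforts": joint torques, N m; "tool_pos": TCP position; "tool_rot": TCP orientation; "contact_force": force on the tool from outside, world axes, zero at the start; "torque": the same for the moment, N m; "opening": finger opening in m.
Only numpy, scipy, OpenCV 4.12 (cv2) and the standard library are available. Lean on these libraries where they do the work, as an engineer would, in place of code of your own. Each camera call takes 0.05 s, during which the arm holds its last target.

TASK

First lift the grease pot by its handle off the test stand and set it down upright on the cork mat, so that the shaft is free. Then test-seat every hub that is there, one at a time in the order red, yellow, green, blue, fully home on the keyed shaft, leave it there for a moment, and then stand it in its tray: hubs whose white tab is in line with the keyway in the white tray, hubs whose tab is a quarter turn from it in the black tray. Also lay each spanner flat, lengthwise on the plywood board with its jaw towards the orange end; never tip the pot and leave everything else where it is.

Things in the scene. Friction and masses are not known exactly. Their poses are not given: they have to be found in the camera images.
- stand: fixed grey test stand, a block 100 mm (x) by 170 mm (y) and 30 mm high; origin at the centre of its underside, z up. A keyed steel shaft stands on its top at y = -40 mm; at the start the pot stands on its top at about y = +35 mm, 75 mm from the shaft.
- shaft_foot (a point): on the shaft's axis, level with the stand's top face, axes as the stand. A hub is fully home when its underside rests on the stand's top here.
- shaft_top (a point): tip of the shaft, 70 mm above the stand's top. Shaft 22 mm thick, its last 10 mm tapering to 12. A brass key 7 mm wide stands out on its +x side (the stand's +x) to 17.5 mm from the axis, from the foot to 46 mm up at full width, with a narrower 5 mm lead-in above. A hub goes home only with its keyway (its +x) over the key.
- pot: lidded white grease pot with a green band, 74 mm across and 80 mm high to the lid, 450 g; origin at the centre of its underside, z up. A stiff arched handle stands over the lid: a round wooden bar 13 mm thick and about 58 mm long, along the pot's y axis, its centre line 120 mm above the underside.
- pot_grip (a point): middle of the pot's handle bar (bar along the pot's y).
- pot_mat: fixed round cork mat, 112 mm across and 4 mm thick, beside the stand; origin at the centre of its underside.
- tray_inline: fixed WHITE open tray for in-line hubs, 120 mm (x) by 210 mm (y), walls 15 mm high and 5 mm thick, floor 5 mm thick; origin at the centre of its underside. Room for two hubs side by side along y.
- tray_quarter: fixed BLACK open tray for quarter-turn hubs, the same sizes as the white one.
- board: fixed plywood spanner board, 210 mm (x) by 130 mm (y), 6 mm thick, no rim, with an orange stripe across its +x end; origin at the centre of its underside. Room for two spanners side by side along x.
- hub_red: red hub, may be absent. red flange 64 x 64 mm, 12 thick; square aluminium boss 44 x 44 mm (flats square to x, y), top 50 mm above the underside. 27 mm through bore; keyway 11 mm wide on the +x side, out to 20.5 mm, black paint beside. White tab also at +x: an IN-LINE hub. Tab 18 wide, 6 thick, out to 51 mm, flush with the flange top. Origin: bore axis at the underside, z up. 200 g.
- hub_yellow: yellow hub, may be absent. yellow flange 64 x 64 mm, 12 thick; square aluminium boss 44 x 44 mm (flats square to x, y), top 50 mm above the underside. 27 mm through bore; keyway 11 mm wide on the +x side, out to 20.5 mm, black paint beside. White tab at +y: a QUARTER-TURN hub. Tab 18 wide, 6 thick, out to 51 mm, flush with the flange top. Origin: bore axis at the underside, z up. 200 g.
- hub_green: green hub, may be absent. green flange 64 x 64 mm, 12 thick; square aluminium boss 44 x 44 mm (flats square to x, y), top 50 mm above the underside. 27 mm through bore; keyway 11 mm wide on the +x side, out to 20.5 mm, black paint beside. White tab also at +x: an IN-LINE hub. Tab 18 wide, 6 thick, out to 51 mm, flush with the flange top. Origin: bore axis at the underside, z up. 200 g.
- hub_blue: blue hub, may be absent. blue flange 64 x 64 mm, 12 thick; square aluminium boss 44 x 44 mm (flats square to x, y), top 50 mm above the underside. 27 mm through bore; keyway 11 mm wide on the +x side, out to 20.5 mm, black paint beside. White tab at +y: a QUARTER-TURN hub. Tab 18 wide, 6 thick, out to 51 mm, flush with the flange top. Origin: bore axis at the underside, z up. 200 g.
- spanner_red: arbor spanner with red handle end, may be absent: flat steel, 165 mm long in x, 12 mm thick; shank 22 mm wide from x = -80 to +40 mm, then an open two-pronged jaw 46 mm wide to x = +85 mm. Origin: on the underside, near the balance point; x points to the jaw, z up. 160 g. Starts flat on the bench.
- spanner_red_jaw (a point): middle of that spanner's jaw, 70 mm from its origin along +x.
- spanner_blue: arbor spanner with blue handle end, may be absent: flat steel, 165 mm long in x, 12 mm thick; shank 22 mm wide from x = -80 to +40 mm, then an open two-pronged jaw 46 mm wide to x = +85 mm. Origin: on the underside, near the balance point; x points to the jaw, z up. 160 g. Starts flat on the bench.
- spanner_blue_jaw (a point): middle of that spanner's jaw, 70 mm from its origin along +x.
- gouge_a: bystander: carving gouge with wooden handle.
- gouge_b: bystander: carving gouge with red handle.
- wedge: bystander: small wooden wedge block, 80 x 30 x 20 mm, lying near the stand.
- oilstone: bystander: grey sharpening stone, 90 x 35 x 18 mm, lying near the hubs.

How it is judged:
By the outcome, as a careful person would: the job done as asked, in the order asked, and still so for the second after the job is handed in, with the robot touching nothing.
Of hub_red, hub_yellow, hub_green, hub_blue only 2 to 4 are there at a start; the rules pass over those that are not, and their reading is None.
Of spanner_red, spanner_blue only 1 to 2 are there at a start; the rules pass over those that are not, and their reading is None.
At some moment in a run one of hub_red, hub_yellow, hub_green, hub_blue, spanner_red, spanner_blue may be knocked a few centimetres aside while the robot is not near it.
It also fails if it takes over 210 s, if anything falls off the work surface, if the arm or the gripper's body presses on something with over 40 N, if the wrist force passes 120 N, or if a joint passes its speed limit or range.

## Working session

There is one attempt and no reset: what is moved stays moved. The work goes in short steps, Python scripts to look and compute and a tool call to move; the robot and the scene stay as the last step left them, time stands still between calls to the robot, and variables do not carry over. Pictures are saved under pics/ and viewed, and the job is handed in when it is done.

Besides the shell and the picture viewer there is one more tool, called after "Call:" by a JSON object that holds its "method" and its "body", one argument or row to a line. servo_tool: Moves the arm, as the interface text tells. Its arguments: {"type":"object","properties":{"targets":{"type":"string"},"hand":{"type":"number"},"squeeze":{"type":"number"}},"required":["targets"]}

```bash
ls; mkdir -p pics; python3 - <<'E'
from cell import telemetry,cams,robot
import cv2,numpy as np
print(telemetry.observe())
for n in("scene","top"):
    p=cams.read_camera(n); print(n,p["shot"],p["K"],p["R"],p["t"])
    cv2.imwrite(f"pics/{n}0.png",p["color"][:,:,::-1])
E
```

```text
pics
{'time': 0.0, 'qpos': array([ 9.82974978e-01,  3.42706979e-01,  1.52501836e+00, -4.82146094e-05,
        1.27539496e+00, -1.46000131e-01]), 'qvel': array([-0.00041971, -0.00073841,  0.00104121, -0.00014883, -0.00063975,
        0.00033986]), 'joint_efforts': array([-1.83052503e-03, -4.31229794e+01, -2.44220513e+01,  7.15612387e-02,
        5.61025995e-02, -9.45713396e-05]), 'tool_pos': array([0.22425821, 0.47426369, 0.24005265]), 'tool_rot': array([-3.14007455e+00, -1.76630952e-04,  2.69978537e+00]), 'contact_force': array([0.12337252, 0.44309476, 0.17698659]), 'torque': array([ 0.00805674, -0.01404098, -0.04709059]), 'opening': 0.09205841318769112}
scene 1 [[436.37278578   0.         311.69123184]
 [  0.         436.37278578 190.92523293]
 [  0.           0.           1.        ]] [[-0.83165917  0.55528398  0.00165069]
 [ 0.46634993  0.70006849 -0.54076044]
 [-0.30143121 -0.44895858 -0.84117502]] [ 0.46218573 -0.24764496  1.61804673]
top 2 [[520.41779752   0.         318.77730916]
 [  0.         520.41779752 198.75876507]
 [  0.           0.           1.        ]] [[ 0.02000636 -0.99979554  0.00293736]
 [-0.99619999 -0.02018333 -0.08472434]
 [ 0.08476631 -0.00123117 -0.9964001 ]] [0.03368146 0.61557369 1.40609165]
```

View pics/scene0.png

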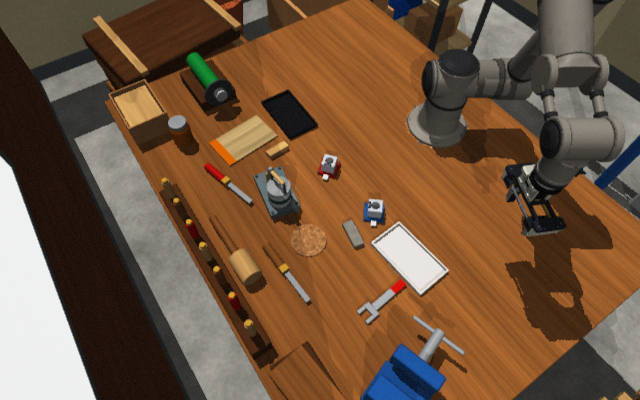

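View pics/top0.png

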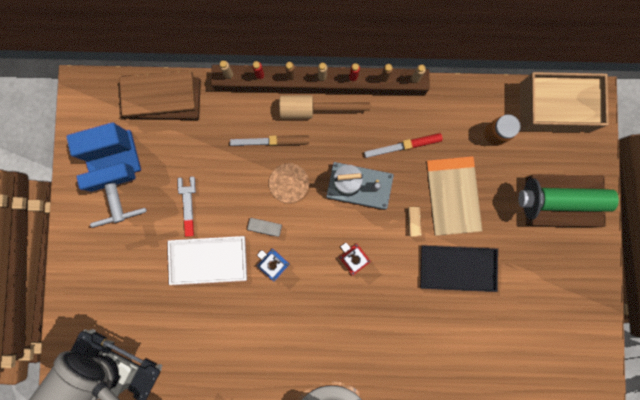

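The top view shows the stand at about (360,186), pot at (348,180), mat (289,183), red hub (354,259), blue hub (272,265), red spanner (188,207), white tray (207,260), black tray (458,269) and board (455,197). There are two hubs and one spanner. I'll zoom in and measure.

```bash
cat > h.py <<'E'
from cell import telemetry,cams,robot
import cv2,numpy as np
from scipy.optimize import least_squares
def bp(p,uv,z):
    d=np.linalg.inv(p["K"])@np.array([uv[0],uv[1],1.]); d=p["R"].T@d; c=-p["R"].T@p["t"]
    return c+d*(z-c[2])/d[2]
def pr(p,X):
    X=np.atleast_2d(X); c=X@p["R"].T+p["t"]; q=c@p["K"].T; return q[:,:2]/q[:,2:]
def crop(p,c,w,h,s,name,draw=()):
    u0,v0=int(c[0]-w/2),int(c[1]-h/2); u0=max(u0,0);v0=max(v0,0)
    im=cv2.resize(p["color"][v0:v0+h,u0:u0+w,::-1],None,fx=s,fy=s,interpolation=cv2.INTER_CUBIC)
    for poly,col in draw:
        q=((np.array(poly)-[u0,v0]+.5)*s).astype(int)
        cv2.polylines(im,[q.reshape(-1,1,2)],True,col,1)
    cv2.imwrite("pics/"+name,im)
def box(cx,cy,yaw,x0,x1,y0,y1,z):
    a=np.array([[x0,y0],[x1,y0],[x1,y1],[x0,y1]]); c,s=np.cos(yaw),np.sin(yaw)
    r=a@np.array([[c,s],[-s,c]])+[cx,cy]; return np.c_[r,np.full(4,z)]
E
python3 - <<'E'
from h import *
ps={n:cams.read_camera(n) for n in("top","scene")}
for q in ["hub_red","hub_yellow","hub_green","hub_blue","spanner_red","spanner_blue","pot","pot_mat","stand","tray_inline","tray_quarter","board"]:
    for n,p in ps.items():
        r=cams.cut_out(p,q)
        for k in r[:2]:
            m=k["region"]; v,u=np.nonzero(m)
            rect=cv2.minAreaRect(np.c_[u,v].astype(np.float32))
            print(q,n,round(k["score"],2),np.round(k["extent"],1),len(u),"minrect",np.round(rect[0],1),np.round(rect[1],1),round(rect[2],1), np.round(bp(p,rect[0],0.005),3))
crop(ps["top"],(310,220),300,150,2.6,"t1.png")
E
```

```text
hub_red top 0.87 [352.9 259.6  30.8  28.3] 609 minrect [352.5 257. ] [31.8 24.7] 45.0 [ 0.457 -0.05   0.005]
hub_red scene 0.97 [327.9 167.2  21.8  24.8] 410 minrect [328.8 167.2] [19.1 25.4] 21.8 [ 0.447 -0.057  0.005]
hub_yellow scene 0.56 [229.  183.4  48.2  38.1] 381 minrect [227.4 183.2] [59.   8.7] 42.0 [ 0.769 -0.192  0.005]
hub_green top 0.32 [271.9 264.2  32.3  30.9] 510 minrect [270.1 262. ] [30.  23.7] 42.3 [0.439 0.177 0.005]
hub_green scene 0.74 [278.9 191.   28.   34.8] 676 minrect [278.5 188.5] [37. 23.] 90.0 [ 0.637 -0.078  0.005]
hub_blue top 0.91 [273.2 264.   32.2  28.7] 491 minrect [270.  262.8] [29.  23.7] 38.7 [0.436 0.177 0.005]
hub_blue scene 0.86 [373.6 211.9  23.   26.6] 441 minrect [373.  212.5] [25. 20.] 90.0 [0.431 0.17  0.005]
spanner_red top 0.82 [187.1 206.2  14.   65.3] 534 minrect [185. 206.] [58. 16.] 90.0 [0.589 0.418 0.005]
spanner_red scene 0.94 [382.2 301.6  47.4  47.8] 578 minrect [381.8 298.2] [18.4 54.4] 45.0 [0.586 0.408 0.005]
spanner_blue scene 0.33 [288.9 113.8  54.3  47.8] 1465 minrect [289.  113.1] [52.2 32.2] 53.1 [ 0.428 -0.345  0.005
[... 610 characters left out ...]
.7 77.8] 86.4 [0.441 0.353 0.005]
tray_inline scene 0.9 [409.5 258.4  78.   77.1] 2758 minrect [408.3 256.8] [75.  38.9] 45.0 [0.438 0.351 0.005]
tray_quarter top 0.87 [458.5 267.3  79.4  41.2] 3367 minrect [459. 268.] [77.3 44.4] 1.7 [ 0.432 -0.345  0.005]
tray_quarter scene 0.58 [288.7 114.5  57.6  49.6] 1445 minrect [288.5 113.1] [53.9 30.8] 50.4 [ 0.429 -0.346  0.005]
board top 0.93 [453.6 195.6  52.4  78.9] 3506 minrect [453.8 195.3] [75.6 47.2] 83.7 [ 0.634 -0.331  0.005]
board top 0.61 [360.4 187.   65.8  40.6] 1447 minrect [359.2 185.2] [60.6 36.1] 11.3 [ 0.657 -0.066  0.005]
board scene 0.87 [242.  140.4  65.2  49. ] 1679 minrect [242.8 139. ] [30.9 60.8] 57.7 [ 0.633 -0.331  0.005]
```

View pics/t1.png

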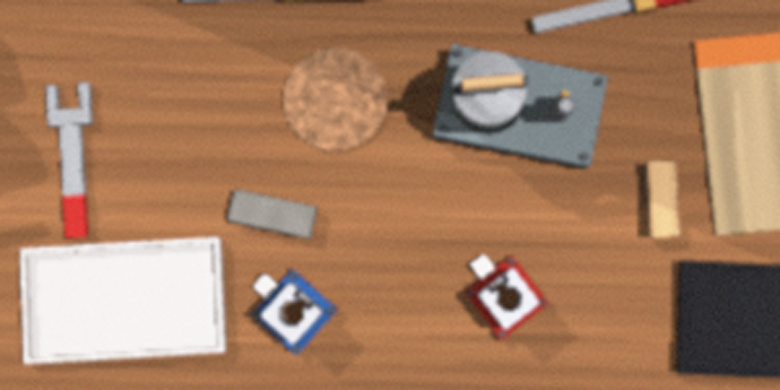

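```bash
python3 - <<'E'
from h import *
t=cams.read_camera("top"); s=cams.read_camera("scene")
crop(t,(358,185),76,56,10,"st_t.png"); crop(s,(278,190),64,60,10,"st_s.png")
crop(t,(312,262),110,40,7,"hub_t.png"); 
crop(s,(350,190),80,70,8,"hub_s.png")
E
```

```text
(no output)
```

View pics/st_t.png

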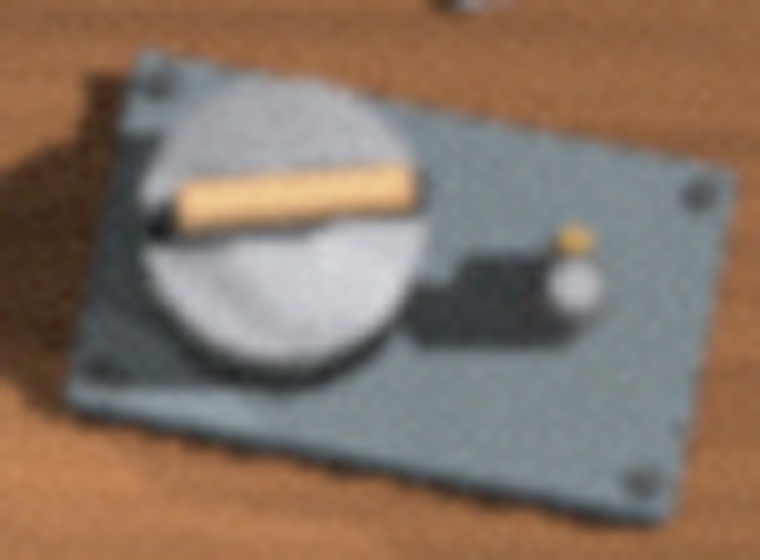

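View pics/st_s.png

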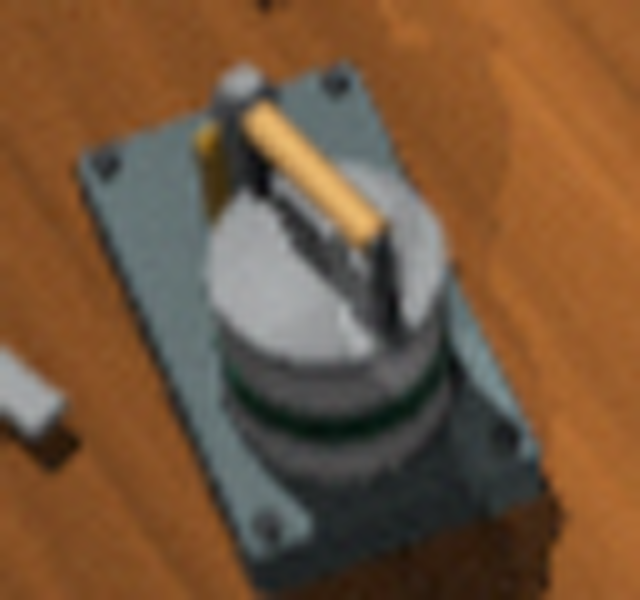

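View pics/hub_t.png

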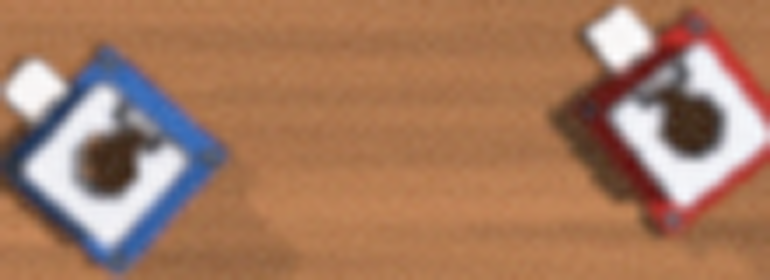

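View pics/hub_s.png

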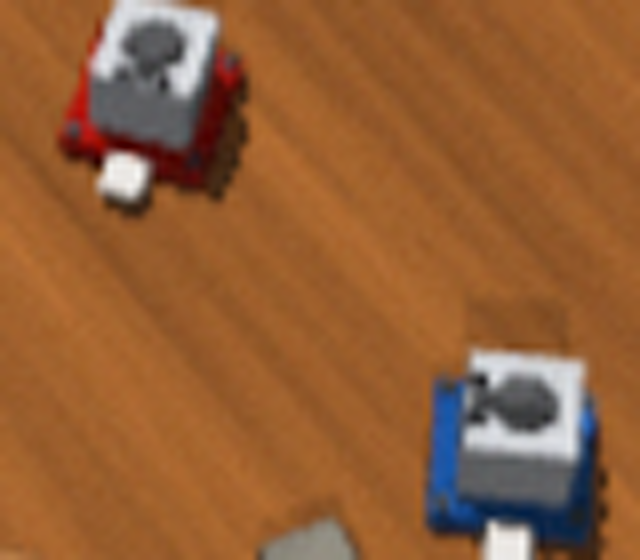

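```bash
cat >> h.py <<'E'
def fit(obs,x0):
    # obs: list of (pic, uv, local xyz)
    def f(x):
        c,s=np.cos(x[2]),np.sin(x[2]); r=[]
        for p,uv,l in obs:
            X=[x[0]+c*l[0]-s*l[1],x[1]+s*l[0]+c*l[1],l[2]]
            r+=list(pr(p,X)[0]-uv)
        return np.array(r)
    o=least_squares(f,x0,loss="soft_l1"); return o.x,f(o.x).reshape(-1,2)
def cl(p,u0,v0,s,pts,locs): # clicks in crop
    return [(p,((x+.5)/s-.5+u0,(y+.5)/s-.5+v0),l) for (x,y),l in zip(pts,locs)]
E
python3 - <<'E'
from h import *
t=cams.read_camera("top"); s=cams.read_camera("scene")
h,w=.05,.085
C=[(h,w,.03),(h,-w,.03),(-h,-w,.03),(-h,w,.03)]
o1=cl(t,320,157,10,[(140,50),(735,172),(668,522),(70,405)],C)
o2=cl(s,246,160,10,[(262,550),(80,155),(350,62),(540,455)],C)
sh=[(0,-.04,.1)]
o3=cl(t,320,157,10,[(577,285)],sh)+cl(s,246,160,10,[(242,75)],sh)
for o in(o1+o3[:1],o2+o3[1:],o1+o2+o3):
    x,r=fit(o,[.66,-.07,-.2]); print(np.round(x,4)); print(np.round(r,1).tolist())
c,s_=np.cos(x[2]),np.sin(x[2]); print("shaft",x[0]+.04*s_,x[1]-.04*c)
# pot bar ends z=.15
b=[(0,.029,.15),(0,-.029,.15)]
o=cl(t,320,157,10,[(177,212),(413,184)],b)+cl(s,246,160,10,[(377,232),(255,112)],b)
for k in(o[:2],o[2:],o):
    x,r=fit(k,[.67,-.03,0.1]); print("pot",np.round(x,4),np.round(r,1).tolist())
v=(150,210)
crop(t,(354,258),44,40,14,"red_t.png");crop(t,(187,206),40,76,8,"sp_t.png");crop(s,(382,302),70,60,9,"sp_s.png")
crop(t,(120,200),90,60,8,"v_t.png")
E
```

```text
[ 0.6542 -0.0663 -0.1776]
[[-0.4, -0.0], [0.6, -0.2], [0.5, 0.3], [-0.5, -0.2], [-0.1, 0.2]]
[ 0.6522 -0.0651 -0.1769]
[[-0.8, 0.9], [-0.6, -0.3], [0.3, -0.7], [0.7, -0.5], [0.3, 0.6]]
[ 0.6535 -0.0658 -0.1785]
[[-0.6, 0.2], [0.4, 0.0], [0.3, 0.5], [-0.7, 0.0], [-1.3, 0.9], [-1.1, -0.3], [-0.1, -0.7], [0.2, -0.5], [-0.3, 0.4], [-0.1, 0.6]]
shaft 0.6464369652737911 -0.10521019692083522
pot [ 0.6625 -0.029   0.1393] [[0.4, -0.0], [-0.4, 0.0]]
pot [ 0.66   -0.0309  0.1337] [[-0.0, -0.0], [0.0, 0.0]]
pot [ 0.6616 -0.0296  0.1372] [[0.6, 0.3], [-0.2, 0.4], [-0.2, 0.5], [-0.2, 0.6]]
```

View pics/red_t.png

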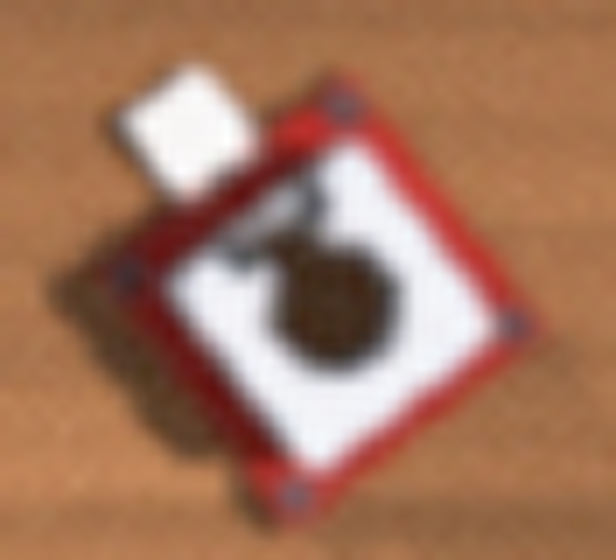

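View pics/sp_t.png

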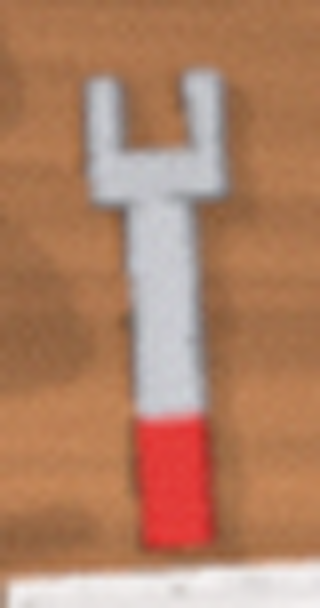

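View pics/sp_s.png

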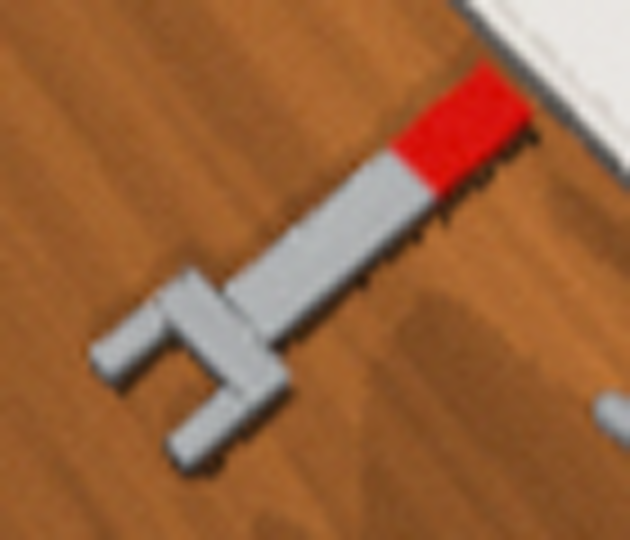

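```bash
cat >> h.py <<'E'
def wrap(a): return (a+np.pi)%(2*np.pi)-np.pi
def plan(pos,yaw,step=.05,half=True):
    st=telemetry.observe(); p0=np.array(st["tool_pos"]); y0=st["tool_rot"][2]; q=st["qpos"]
    pos=np.array(pos,float); dy=wrap(yaw-y0)
    if half:
        q1t=np.arctan2(pos[1],pos[0])
        c=[]
        for k in(-2,-1,0,1,2):
            yy=y0+dy+k*np.pi; q6=q1t+np.pi/2-yy
            # unwrapped relative: q6 now corresponds to y0 
            q6n=q[5]+(q1t-q[0])-(dy+k*np.pi)
            if abs(q6n)<2.95:c.append((abs(dy+k*np.pi),dy+k*np.pi,q6n))
        c.sort(); dy=c[0][1]; print("q6 end",round(c[0][2],2))
    d=pos-p0; n=max(1,int(np.ceil(max(np.linalg.norm(d)/step,abs(dy)/.15))))
    y=y0; rows=[]
    for k in range(n):
        cy,sy=np.cos(y),np.sin(y); e=d/n*1000
        rows.append("%.0f %.0f %.0f %.2f"%(cy*e[0]+sy*e[1], sy*e[0]-cy*e[1], -e[2], -dy/n) if n>1 else "%.1f %.1f %.1f %.3f"%(cy*e[0]+sy*e[1], sy*e[0]-cy*e[1], -e[2], -dy/n))
        y+=dy/n
    print("delta",np.round(d*1000,1),"dyaw",round(dy,3),"F",np.round(st["contact_force"],1),"open",round(st["opening"],4),"t",round(st["time"],2)); print("; ".join(rows))
E
python3 - <<'E'
from h import *
t=cams.read_camera("top"); s=cams.read_camera("scene")
# red: u0=332,v0=238,s14 ; boss top corners, flange corners. hub yaw guess: +x towards up-left
B=lambda a,z:[(a,a,z),(a,-a,z),(-a,-a,z),(-a,a,z)]
# up-left edge is +x : corner(+x,+y)=left, (+x,-y)=top, (-x,-y)=right, (-x,+y)=bottom
o=cl(t,332,238,14,[(165,283),(357,132),(503,322),(305,478)],B(.022,.05))+cl(t,332,238,14,[(95,270),(342,75),(540,325),(285,525)],B(.032,.012))
o+=cl(t,332,238,14,[(190,130)],[(.0415,0,.012)])
x,r=fit(o,[.45,-.05,.8]);print("red",np.round(x,4),np.round(r,1).tolist())
# blue: up-left edge is +y (tab); up-right is +x. left=(-x,+y), top=(+x,+y), right=(+x,-y), bottom=(-x,-y)
def B2(a,z): return [(-a,a,z),(a,a,z),(a,-a,z),(-a,-a,z)]
o=cl(t,257,242,7,[(22,170),(103,80),(190,158),(113,250)],B2(.022,.05))+cl(t,257,242,7,[(0,163),(105,46),(227,155),(118,270)],B2(.032,.012))+cl(t,257,242,7,[(33,88)],[(0,.0415,.012)])
x,r=fit(o,[.44,.17,-.7]);print("blue",np.round(x,4),np.round(r,1).tolist())
# spanner: t u0=167,v0=168,s8 z=.012; prong tips (105,75),(205,70), handle end (143,543),(212,540); jaw base (97,200),(225,192)
L=[(.085,.0185,.012),(.085,-.0185,.012),(-.08,.011,.012),(-.08,-.011,.012)]
o=cl(t,167,168,8,[(106,75),(204,70),(143,544),(213,541)],L)
x,r=fit(o,[.6,.4,0]);print("spt",np.round(x,4),np.round(r,1).tolist())
# scene u0=347 v0=272 s9: prong tips: left/up (97,350) , lower (175,445); handle end (487,62),(530,105)
o=cl(s,347,272,9,[(175,448),(97,352),(530,105),(487,62)],L)
x,r=fit(o,[.6,.4,0]);print("sps",np.round(x,4),np.round(r,1).tolist())
for n,c in(("mat",(289,183)),):
    print(n,bp(t,c,.004))
plan([.6616,-.0296,.24],1.708)
E
```

```text
red [ 0.4521 -0.0547  0.6742] [[0.3, -0.0], [-0.4, 0.7], [-0.8, 0.2], [0.4, -0.8], [-0.4, -0.2], [0.3, -0.4], [0.4, 0.2], [0.2, 0.2], [-0.2, -0.0]]
blue [ 0.4325  0.1688 -0.7076] [[0.3, -0.3], [-0.3, 0.2], [-0.5, 0.1], [-0.5, -0.7], [-0.2, 0.4], [0.4, -0.3], [0.3, -0.3], [0.2, 0.8], [0.3, 0.1]]
spt [0.5863 0.4099 0.0895] [[-0.5, -0.1], [0.5, -0.4], [0.4, 0.3], [-0.4, 0.1]]
sps [0.5827 0.4101 0.0915] [[0.0, -0.1], [-0.3, 0.3], [0.5, 0.3], [-0.2, -0.5]]
mat [0.65925409 0.13032326 0.004     ]
q6 end -0.18
delta [ 437.1 -504.2   -0.8] dyaw -0.992 F [0.5 0.6 0.1] open 0.092 t 1.7
-44 -19 0 0.07; -45 -16 0 0.07; -46 -13 0 0.07; -47 -10 0 0.07; -47 -6 0 0.07; -48 -3 0 0.07; -48 0 0 0.07; -48 4 0 0.07; -47 7 0 0.07; -46 11 0 0.07; -46 14 0 0.07; -45 17 0 0.07; -43 20 0 0.07; -42 23 0 0.07
```

View pics/v_t.png

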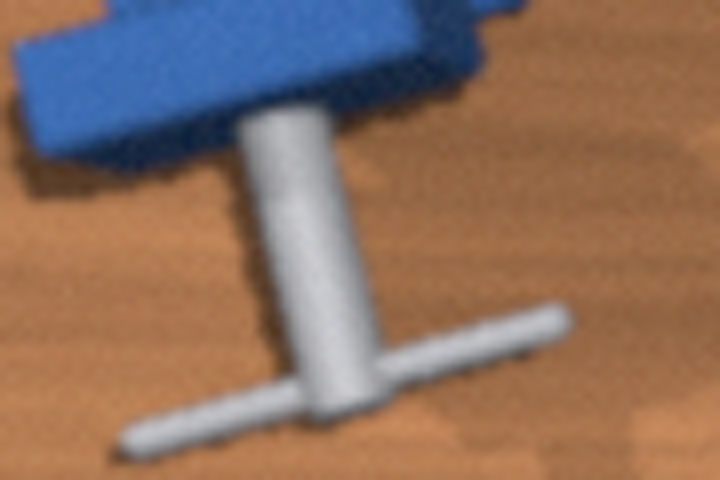

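Call:
{"method": "servo_tool", "body": {
  "targets": "-44 -19 0 0.07; -45 -16 0 0.07; -46 -13 0 0.07; -47 -10 0 0.07; -47 -6 0 0.07; -48 -3 0 0.07; -48 0 0 0.07; -48 4 0 0.07; -47 7 0 0.07; -46 11 0 0.07; -46 14 0 0.07; -45 17 0 0.07; -43 20 0 0.07; -42 23 0 0.07",
  "hand": 1,
  "squeeze": 30
}}

```text
time: 3.45
tool_pos: [0.6718, -0.0478, 0.2414]
tool_rot: [3.137, -0.003, 1.694]
contact_force: [0.6, 0.1, -0.5]
opening: 0.0916
```

```bash
python3 - <<'E'
from h import *
plan([.6616,-.0296,.24],1.708)
E
```

```text
q6 end -0.18
delta [-10.2  18.2  -1.4] dyaw 0.014 F [ 0.6  0.1 -0.5] open 0.0916 t 3.45
19.4 -7.9 1.4 -0.014
```

Call:
{"method": "servo_tool", "body": {
  "targets": "19 -8 0 -0.01; 0 0 0 0; 0 0 0 0"
}}

```text
time: 3.82
tool_pos: [0.6631, -0.0341, 0.2389]
tool_rot: [3.139, -0.002, 1.698]
contact_force: [1.0, -0.5, -1.2]
opening: 0.092
```

```bash
python3 - <<'E'
from h import *
plan([.6616,-.0296,.145],1.708)
t=cams.read_camera("top"); s=cams.read_camera("scene")
crop(s,(278,185),90,80,8,"a1.png")
E
```

```text
q6 end -0.18
delta [ -1.5   4.5 -93.9] dyaw 0.01 F [ 1.  -0.5 -1.2] open 0.092 t 3.83
2 -0 47 -0.00; 2 -0 47 -0.00
```

View pics/a1.png

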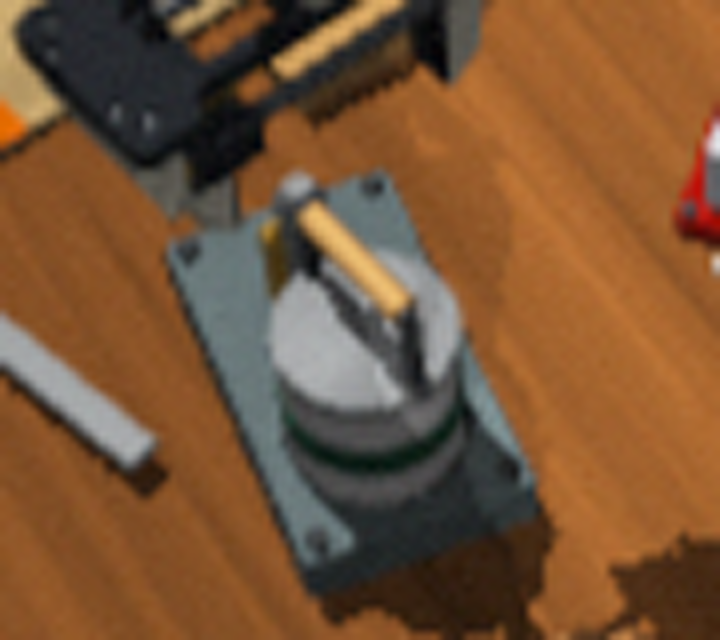

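The gripper is over the pot, fingers either side of the wooden bar (crop about (355,255)). Descending.

Call:
{"method": "servo_tool", "body": {
  "targets": "4 0 30 -0.01; 0 0 30 0; 0 0 28 0; 0 0 0 0; 0 0 0 0"
}}

```text
time: 4.55
tool_pos: [0.6643, -0.0293, 0.1528]
tool_rot: [3.133, -0.0, 1.71]
contact_force: [-0.1, 0.6, 0.6]
opening: 0.0919
```

```bash
python3 - <<'E'
from h import *
plan([.6616,-.0296,.145],1.708)
E
```

```text
q6 end -0.18
delta [-2.7 -0.3 -7.8] dyaw -0.002 F [-0.1  0.6  0.6] open 0.0919 t 4.55
0.1 -2.7 7.8 0.002
```

Call:
{"method": "servo_tool", "body": {
  "targets": "0 -3 9 0; 0 0 0 0"
}}

```text
time: 4.8
tool_pos: [0.6621, -0.0298, 0.1455]
tool_rot: [3.129, 0.001, 1.71]
contact_force: [0.8, 0.4, 0.2]
opening: 0.0917
```

Call:
{"method": "servo_tool", "body": {
  "targets": "0 0 0 0; 0 0 0 0; 0 0 0 0; 0 0 0 0; 0 0 0 0; 0 0 0 0",
  "hand": 0,
  "squeeze": 40
}}

```text
time: 5.55
tool_pos: [0.6627, -0.03, 0.1468]
tool_rot: [3.127, 0.002, 1.71]
contact_force: [0.2, -0.3, -0.5]
opening: 0.0366
```

Call:
{"method": "servo_tool", "body": {
  "targets": "0 0 -10 0; 0 0 -15 0; 0 0 -15 0; 0 0 0 0"
}}

```text
time: 6.05
tool_pos: [0.6627, -0.0301, 0.1911]
tool_rot: [3.125, 0.002, 1.71]
contact_force: [0.6, -0.4, -0.2]
opening: 0.0012
```

```bash
python3 - <<'E'
from h import *
plan([.659,.131,.18],1.708)
t=cams.read_camera("top"); s=cams.read_camera("scene")
crop(s,(290,200),120,80,6,"a2.png")
crop(t,(289,183),60,50,10,"mat.png")
E
```

```text
q6 end 0.06
delta [ -3.7 161.1 -11.1] dyaw -0.002 F [ 0.6 -0.4 -0.2] open 0.0012 t 6.05
40 5 3 0.00; 40 5 3 0.00; 40 5 3 0.00; 40 5 3 0.00
```

View pics/a2.png

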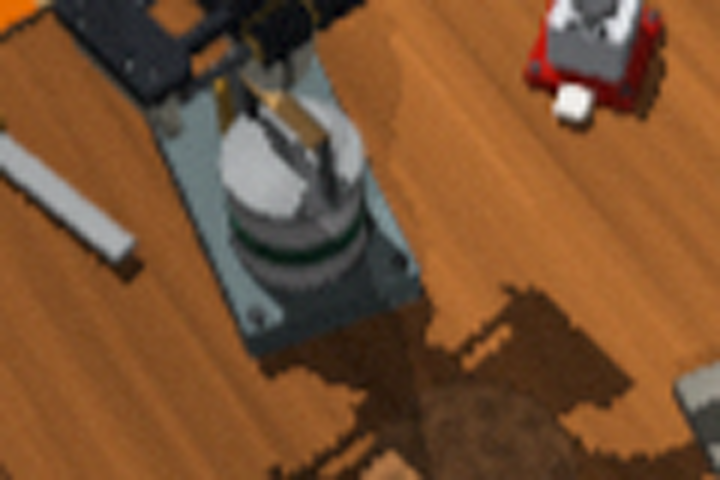

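View pics/mat.png

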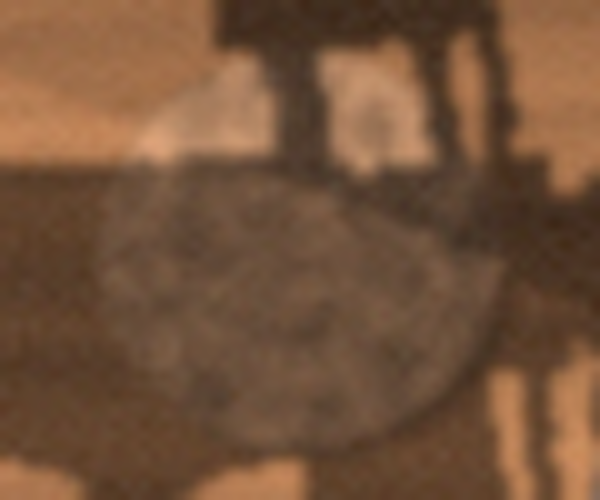

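I lifted before the fingers had closed (they travel about 75 mm/s). The pot still stands where it was, so I reopen and retry.

Call:
{"method": "servo_tool", "body": {
  "targets": "0 0 0 0; 0 0 0 0; 0 0 0 0; 0 0 0 0; 0 0 0 0; 0 0 0 0; 0 0 0 0",
  "hand": 0.6
}}

```text
time: 7.02
tool_pos: [0.6611, -0.0299, 0.1873]
tool_rot: [3.131, 0.001, 1.71]
contact_force: [0.1, -0.9, -0.4]
opening: 0.0547
```

```bash
python3 - <<'E'
from h import *
t=cams.read_camera("top"); s=cams.read_camera("scene")
crop(s,(278,190),64,60,10,"a3.png")
plan([.6616,-.0296,.145],1.708)
E
```

```text
q6 end -0.18
delta [  0.5   0.2 -42.2] dyaw -0.002 F [ 0.   0.1 -0.8] open 0.0548 t 7.12
0.2 0.5 42.2 0.002
```

View pics/a3.png

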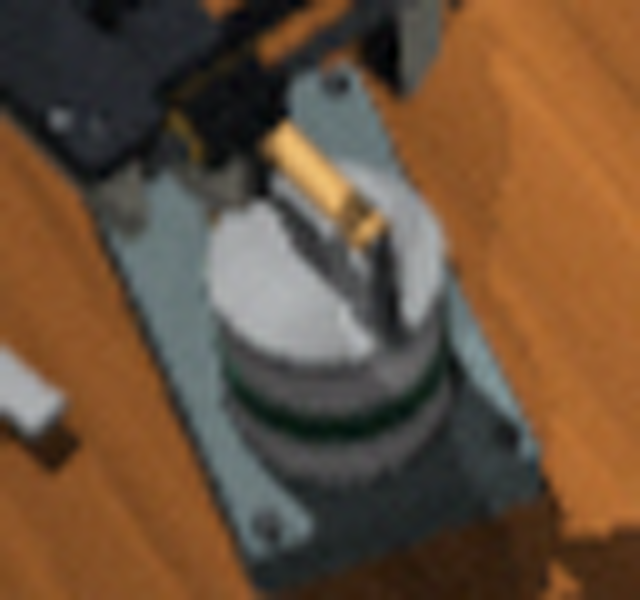

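The bar end is still at crop (377,232), so the pot has not moved.

Call:
{"method": "servo_tool", "body": {
  "targets": "0 1 21 0; 0 0 20 0; 0 0 0 0; 0 0 0 0"
}}

```text
time: 7.62
tool_pos: [0.6633, -0.0298, 0.1469]
tool_rot: [3.129, 0.001, 1.71]
contact_force: [0.6, -0.1, 0.6]
opening: 0.0552
```

Call:
{"method": "servo_tool", "body": {
  "targets": "0 0 0 0; 0 0 0 0; 0 0 0 0; 0 0 0 0; 0 0 0 0; 0 0 0 0; 0 0 0 0; 0 0 0 0",
  "hand": 0,
  "squeeze": 40
}}

```text
time: 8.62
tool_pos: [0.6638, -0.0301, 0.1493]
tool_rot: [3.126, 0.002, 1.71]
contact_force: [-0.5, -0.2, -0.4]
opening: 0.0115
```

Call:
{"method": "servo_tool", "body": {
  "targets": "0 0 1 0; 0 0 1 0; 0 0 1 0"
}}

```text
time: 9.0
tool_pos: [0.6644, -0.0305, 0.1493]
tool_rot: [3.123, 0.004, 1.71]
contact_force: [-3.0, -0.1, 5.3]
opening: 0.0116
```

Call:
{"method": "servo_tool", "body": {
  "targets": "0 0 -6 0; 0 0 -8 0; 0 0 -8 0; 0 0 -8 0; 0 0 0 0"
}}

```text
time: 9.62
tool_pos: [0.6634, -0.0301, 0.1797]
tool_rot: [3.125, 0.003, 1.71]
contact_force: [0.0, -0.4, -3.1]
opening: 0.0116
```

```bash
python3 - <<'E'
from h import *
t=cams.read_camera("top"); s=cams.read_camera("scene")
crop(s,(278,190),64,60,10,"a4.png")
plan([.659,.130,.195],1.708)
E
```

```text
q6 end 0.06
delta [ -3.9 160.   16.3] dyaw -0.002 F [ 0.7  0.6 -3.6] open 0.0115 t 9.72
40 5 -4 0.00; 40 5 -4 0.00; 40 5 -4 0.00; 40 5 -4 0.00
```

View pics/a4.png

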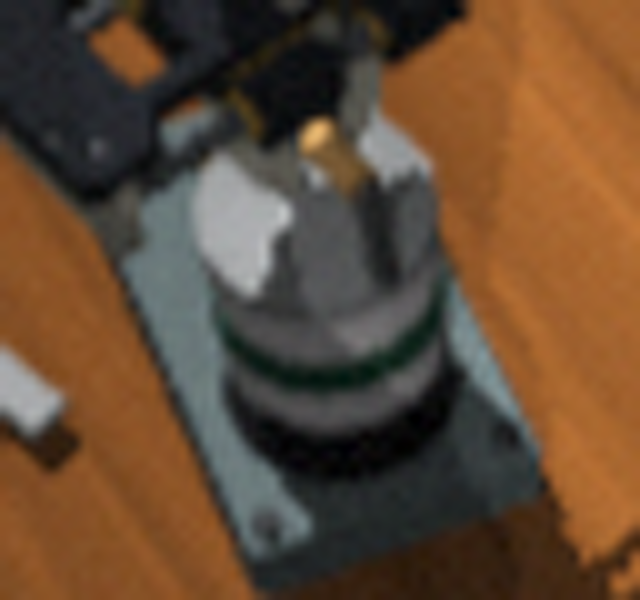

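The pot is lifted clear (dark gap under it at crop (340,440)). Carrying it to the mat.

Call:
{"method": "servo_tool", "body": {
  "targets": "15 2 -5 0; 25 4 -5 0; 28 4 -5 0; 28 4 0 0; 25 4 0 0; 20 4 0 0; 12 2 0 0; 4 0 0 0; 0 0 0 0; 0 0 0 0"
}}

```text
time: 10.98
tool_pos: [0.6634, 0.1385, 0.1939]
tool_rot: [3.13, 0.001, 1.71]
contact_force: [0.3, -0.4, -4.1]
opening: 0.0117
```

```bash
python3 - <<'E'
from h import *
plan([.659,.130,.19],1.708)
plan([.659,.130,.1235],1.708)
E
```

```text
q6 end 0.06
delta [-4.4 -8.5 -3.9] dyaw -0.002 F [ 0.3 -0.4 -4.1] open 0.0117 t 10.97
-7.8 -5.5 3.9 0.002
q6 end 0.06
delta [ -4.4  -8.5 -70.4] dyaw -0.002 F [ 0.3 -0.4 -4.1] open 0.0117 t 10.97
-4 -3 35 0.00; -4 -3 35 0.00
```

Call:
{"method": "servo_tool", "body": {
  "targets": "-8 -5 4 0; 0 0 12 0; 0 0 15 0; 0 0 15 0; 0 0 10 0; 0 0 3 0; 0 0 0 0; 0 0 0 0"
}}

```text
time: 11.98
tool_pos: [0.6598, 0.1275, 0.1294]
tool_rot: [3.132, 0.001, 1.708]
contact_force: [-0.1, -0.2, -4.0]
opening: 0.0119
```

```bash
python3 - <<'E'
from h import *
plan([.659,.130,.1235],1.708)
E
```

```text
q6 end 0.06
delta [-0.8  2.5 -5.9] dyaw -0.0 F [-0.1 -0.2 -4. ] open 0.0119 t 11.97
2.5 -0.4 5.9 0.000
```

Call:
{"method": "servo_tool", "body": {
  "targets": "2 0 3 0; 0 0 2 0; 0 0 1 0; 0 0 1 0"
}}

```text
time: 12.48
tool_pos: [0.6601, 0.1298, 0.1233]
tool_rot: [3.13, 0.001, 1.708]
contact_force: [-2.2, -0.3, 2.5]
opening: 0.0117
```

Call:
{"method": "servo_tool", "body": {
  "targets": "0 0 0 0; 0 0 0 0; 0 0 0 0; 0 0 0 0; 0 0 0 0; 0 0 0 0; 0 0 0 0",
  "hand": 0.6
}}

```text
time: 13.35
tool_pos: [0.6614, 0.1299, 0.1255]
tool_rot: [3.125, 0.001, 1.708]
contact_force: [0.4, 0.2, 0.4]
opening: 0.0554
```

Call:
{"method": "servo_tool", "body": {
  "targets": "0 0 -20 0; 0 0 -30 0; 0 0 -30 0; 0 0 -20 0; 0 0 0 0",
  "hand": 0.8
}}

```text
time: 13.98
tool_pos: [0.6594, 0.1297, 0.2273]
tool_rot: [3.127, 0.001, 1.708]
contact_force: [-0.8, -0.6, 0.0]
opening: 0.0737
```

```bash
python3 - <<'E'
from h import *
t=cams.read_camera("top"); s=cams.read_camera("scene")
crop(s,(318,220),110,80,7,"b1.png")
crop(t,(350,200),200,100,4,"b1t.png")
for yaw in(.674+np.pi/2,.674):
    plan([.4521,-.0547,.12],yaw)
E
```

```text
q6 end -0.79
delta [-206.3 -184.3 -105. ] dyaw 0.537 F [-1.   0.  -0.8] open 0.0733 t 14.07
-26 -38 17 -0.09; -22 -40 17 -0.09; -18 -42 17 -0.09; -15 -44 17 -0.09; -11 -45 17 -0.09; -7 -46 17 -0.09
q6 end 0.78
delta [-206.3 -184.3 -105. ] dyaw -1.034 F [-1.   0.  -0.8] open 0.0733 t 14.07
-22 -33 15 0.15; -27 -29 15 0.15; -31 -25 15 0.15; -34 -20 15 0.15; -37 -15 15 0.15; -38 -9 15 0.15; -39 -4 15 0.15
```

View pics/b1.png

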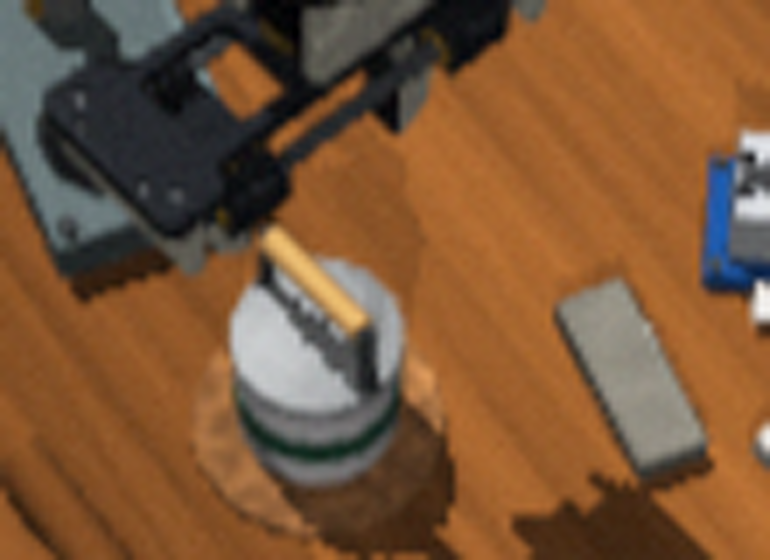

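View pics/b1t.png

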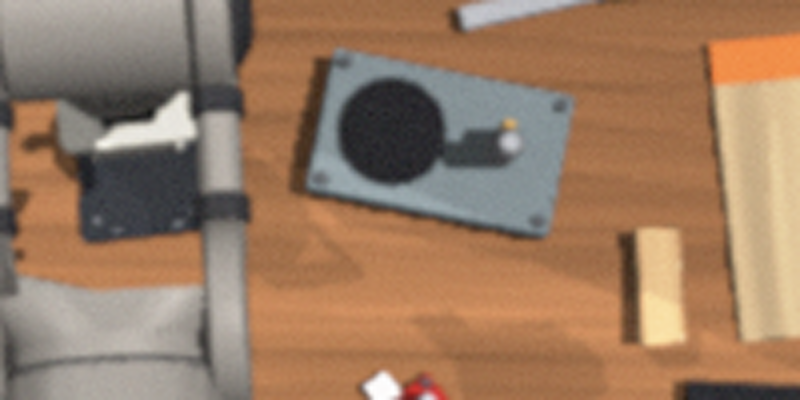

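The pot stands upright on the mat and the shaft is free. On to the red hub.

Call:
{"method": "servo_tool", "body": {
  "targets": "-26 -38 0 -0.09; -22 -40 0 -0.09; -18 -42 0 -0.09; -15 -44 10 -0.09; -11 -45 15 -0.09; -4 -30 15 -0.09; 0 0 0 0; 0 0 0 0",
  "hand": 0.8
}}

```text
time: 15.08
tool_pos: [0.4552, -0.0491, 0.1717]
tool_rot: [-3.139, -0.006, 2.265]
contact_force: [-0.0, 0.0, -0.1]
opening: 0.0736
```

```bash
python3 - <<'E'
from h import *
plan([.4521,-.0547,.10],.674+np.pi/2)
s=cams.read_camera("scene");crop(s,(328,167),50,50,12,"red_s.png")
E
```

```text
q6 end -0.8
delta [ -3.1  -5.6 -71.7] dyaw -0.02 F [-0.   0.  -0.1] open 0.0736 t 15.07
-1 -3 36 0.01; -1 -3 36 0.01
```

View pics/red_s.png

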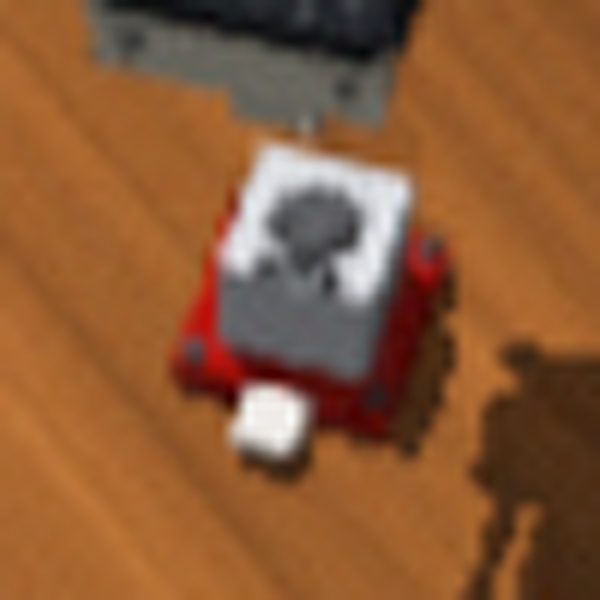

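```bash
python3 - <<'E'
from h import *
s=cams.read_camera("scene")
a,b=.022,.032
o=cl(s,303,142,12,[(385,305),(222,262),(265,142),(415,184),(388,435),(180,375),(453,250),(272,417)],
 [(a,a,.05),(a,-a,.05),(-a,-a,.05),(-a,a,.05),(b,b,.012),(b,-b,.012),(-b,b,.012),(.0415,0,.012)])
x,r=fit(o,[.45,-.05,.67]);print(np.round(x,4),np.round(r,1).tolist())
E
```

```text
[ 0.4495 -0.0532  0.6765] [[-0.9, 0.2], [0.0, 0.5], [0.2, 0.5], [0.2, 0.2], [0.4, -1.1], [-0.4, -0.7], [0.0, -0.2], [0.2, 0.3]]
```

Call:
{"method": "servo_tool", "body": {
  "targets": "0 -7 35 0.02; 0 0 35 0; 0 0 35 0; 0 0 25 0; 0 0 0 0; 0 0 0 0"
}}

```text
time: 15.92
tool_pos: [0.4562, -0.0508, 0.0404]
tool_rot: [3.139, 0.001, 2.249]
contact_force: [-0.6, 0.4, -0.2]
opening: 0.0736
```

```bash
python3 - <<'E'
from h import *
plan([.4510,-.0541,.031],.675+np.pi/2)
E
```

```text
q6 end -0.8
delta [-5.2 -3.3 -9.4] dyaw -0.004 F [-0.6  0.4 -0.2] open 0.0736 t 15.93
0.7 -6.2 9.4 0.004
```

Call:
{"method": "servo_tool", "body": {
  "targets": "1 -6 9 0; 0 0 1 0; 0 0 0 0"
}}

```text
time: 16.3
tool_pos: [0.4521, -0.0542, 0.0318]
tool_rot: [3.136, 0.005, 2.25]
contact_force: [-0.5, 0.6, -0.1]
opening: 0.0732
```

```bash
python3 - <<'E'
from h import *
plan([.4510,-.0541,.031],.675+np.pi/2)
s=cams.read_camera("scene");crop(s,(328,167),70,60,10,"r1.png")
E
```

```text
q6 end -0.8
delta [-1.1  0.1 -0.8] dyaw -0.004 F [-0.5  0.6 -0.1] open 0.0732 t 16.3
0.7 -0.8 0.8 0.004
```

View pics/r1.png

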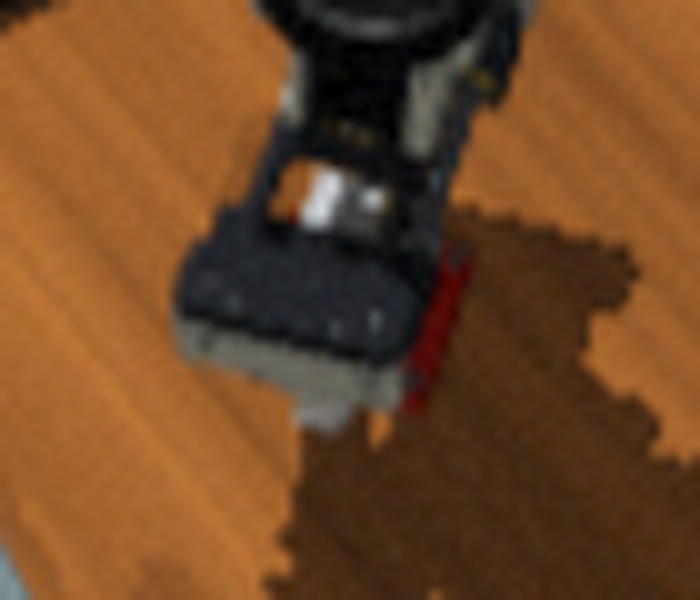

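Call:
{"method": "servo_tool", "body": {
  "targets": "0 0 0.5 0; 0 0 0 0; 0 0 0 0; 0 0 0 0; 0 0 0 0; 0 0 0 0",
  "hand": 0,
  "squeeze": 40
}}

```text
time: 17.1
tool_pos: [0.4522, -0.0543, 0.0316]
tool_rot: [3.136, 0.005, 2.25]
contact_force: [-1.3, -1.2, 0.1]
opening: 0.0438
```

Call:
{"method": "servo_tool", "body": {
  "targets": "0 0 -8 0; 0 0 -15 0; 0 0 -25 0; 0 0 -30 0; 0 0 -30 0; 0 0 -20 0; 0 0 0 0"
}}

```text
time: 17.98
tool_pos: [0.4503, -0.0537, 0.165]
tool_rot: [3.137, 0.004, 2.25]
contact_force: [0.4, -0.7, -2.2]
opening: 0.044
```

```bash
python3 - <<'E'
from h import *
print(telemetry.observe()["opening"],telemetry.observe()["tool_rot"])
plan([.6464,-.1052,.165],-.1785+np.pi/2,step=.04)
s=cams.read_camera("scene");t=cams.read_camera("top")
crop(s,(328,167),80,60,10,"r2.png");crop(t,(354,259),80,60,10,"r2t.png")
E
```

```text
0.04395017990858208 [3.13678986 0.00381458 2.24957607]
q6 end 0.02
delta [196.1 -51.5  -0. ] dyaw -0.857 F [ 0.4 -0.7 -2.2] open 0.044 t 17.98
-27 20 0 0.14; -24 24 0 0.14; -20 27 0 0.14; -16 30 0 0.14; -12 32 0 0.14; -7 33 0 0.14
```

View pics/r2.png

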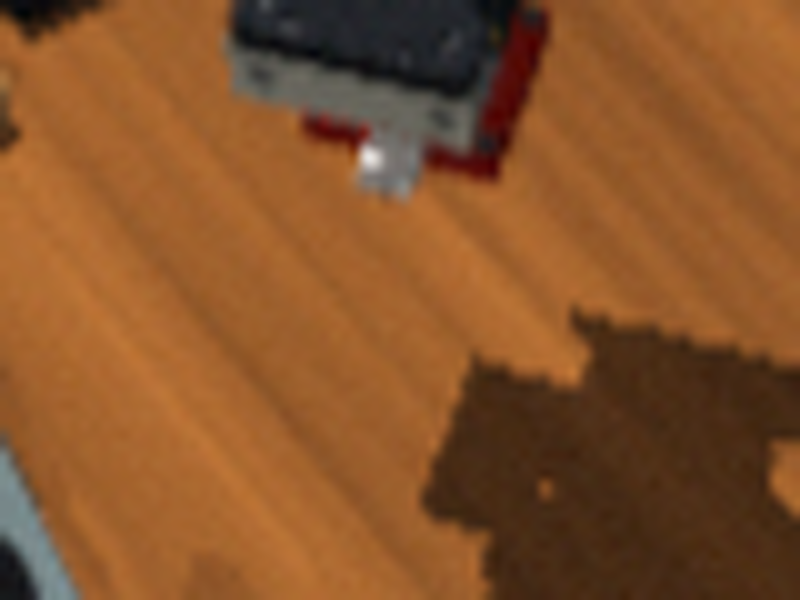

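View pics/r2t.png

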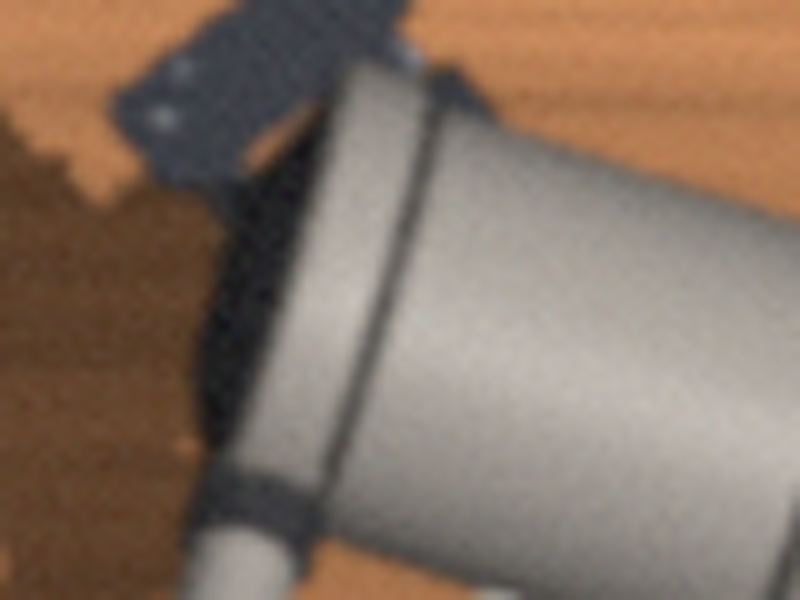

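Call:
{"method": "servo_tool", "body": {
  "targets": "-27 20 0 0.14; -24 24 0 0.14; -20 27 0 0.14; -16 30 0 0.14; -12 32 0 0.14; -5 20 0 0.14; 0 0 0 0; 0 0 0 0"
}}

```text
time: 19.08
tool_pos: [0.6317, -0.1006, 0.1485]
tool_rot: [-3.12, -0.004, 1.386]
contact_force: [0.4, 0.3, -1.1]
opening: 0.0438
```

```bash
python3 - <<'E'
from h import *
plan([.6462,-.1061,.145],-.1785+np.pi/2,step=.1)
s=cams.read_camera("scene");t=cams.read_camera("top")
crop(s,(270,170),80,60,10,"r3.png");crop(t,(372,183),80,60,10,"r3t.png")
E
```

```text
q6 end 0.02
delta [14.5 -5.5 -3.5] dyaw 0.007 F [ 0.4  0.3 -1.1] open 0.0438 t 19.07
-2.7 15.3 3.5 -0.007
```

View pics/r3.png

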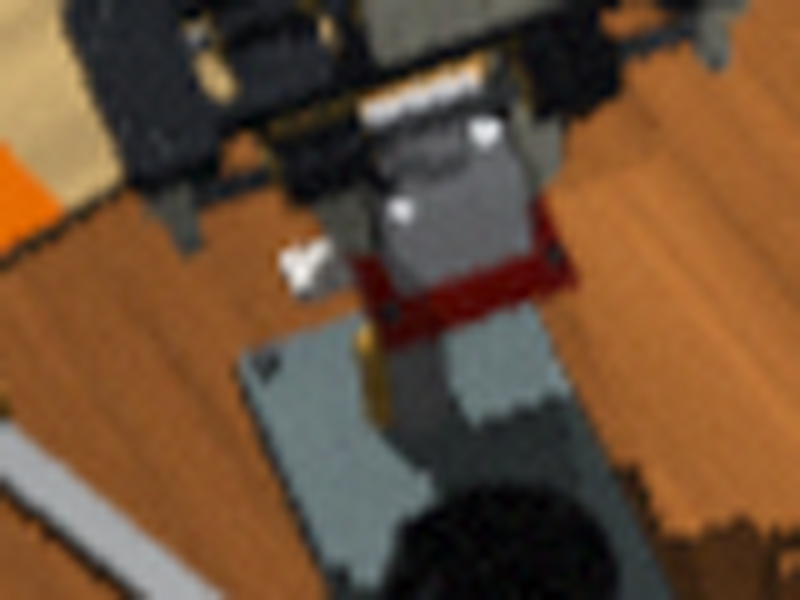

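View pics/r3t.png

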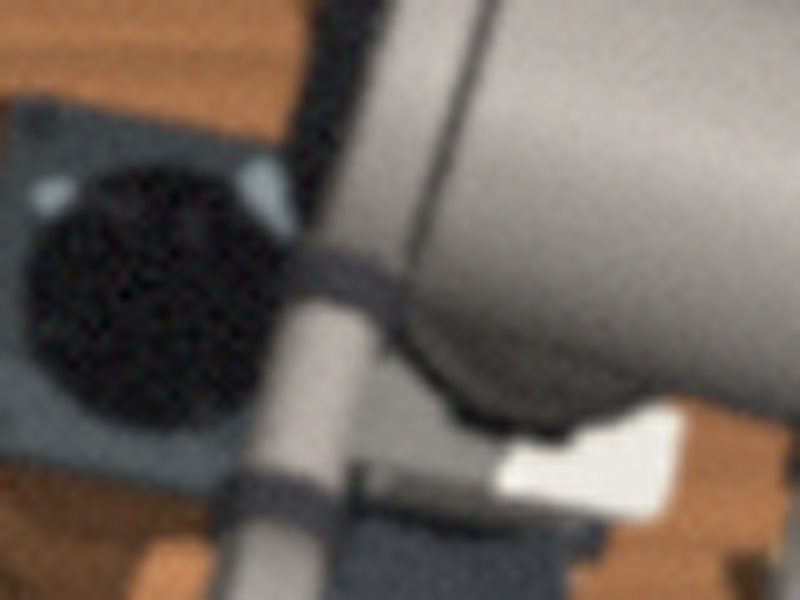

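Call:
{"method": "servo_tool", "body": {
  "targets": "-3 15 -2 -0.01; 0 0 0 0; 0 0 0 0"
}}

```text
time: 19.55
tool_pos: [0.6443, -0.1056, 0.1514]
tool_rot: [-3.12, -0.004, 1.398]
contact_force: [-0.7, 0.3, -2.1]
opening: 0.044
```

```bash
python3 - <<'E'
from h import *
plan([.6462,-.1061,.145],-.1785+np.pi/2,step=.1)
print(telemetry.observe()["tool_rot"])
s=cams.read_camera("scene")
crop(s,(265,170),64,60,12,"r4.png")
E
```

```text
q6 end 0.02
delta [ 1.9 -0.5 -6.4] dyaw -0.006 F [-0.7  0.3 -2.1] open 0.044 t 19.55
-0.1 2.0 6.4 0.006
[-3.12014309 -0.00416011  1.39791922]
```

View pics/r4.png

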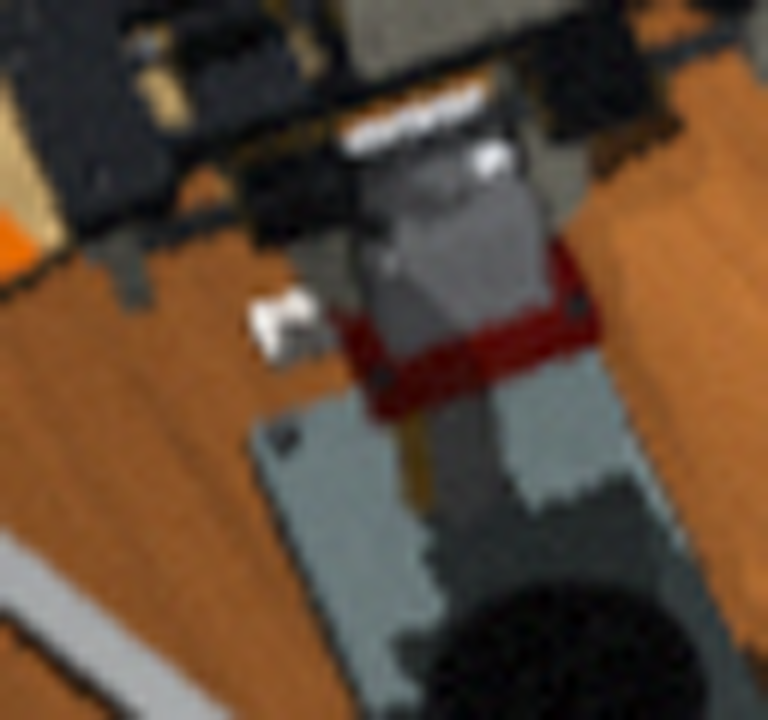

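```bash
python3 - <<'E'
from h import *
s=cams.read_camera("scene"); b=.032; z=.12
o=cl(s,233,140,12,[(380,422),(602,342),(373,390),(592,303)],[(b,b,z),(-b,b,z),(b,b,z+.012),(-b,b,z+.012)])
x,r=fit(o,[.645,-.105,-.18]);print(np.round(x,4),np.round(r,1).tolist())
# shaft prediction in view: where key foot etc
E
```

```text
[ 0.645  -0.1064 -0.1363] [[-0.4, -0.0], [0.0, -0.7], [-0.2, 0.4], [0.7, 0.3]]
```

Call:
{"method": "servo_tool", "body": {
  "targets": "0 1 8 0; 0 0 5 0; 0 0 3 0; 0 0 0 0"
}}

```text
time: 20.15
tool_pos: [0.6444, -0.1054, 0.134]
tool_rot: [-3.119, -0.004, 1.398]
contact_force: [-0.7, -0.4, -1.8]
opening: 0.044
```

Call:
{"method": "servo_tool", "body": {
  "targets": "0 0 4 0; 0 0 4 0; 0 0 4 0; 0 0 0 0"
}}

```text
time: 20.65
tool_pos: [0.6442, -0.1053, 0.1211]
tool_rot: [-3.119, -0.004, 1.398]
contact_force: [-0.6, -0.8, -1.9]
opening: 0.0441
```

```bash
python3 - <<'E'
from h import *
plan([.6455,-.1050,.120],-.1785+np.pi/2,step=.1)
print(telemetry.observe()["tool_rot"],telemetry.observe()["torque"])
E
```

```text
q6 end 0.02
delta [ 1.3  0.3 -1.1] dyaw -0.006 F [-0.6 -0.8 -1.9] open 0.0441 t 20.65
0.5 1.3 1.1 0.006
[-3.11935179 -0.00425952  1.39807578] [-0.11292337  0.10452099  0.0368016 ]
```

Call:
{"method": "servo_tool", "body": {
  "targets": "0 1 2 0; 0 0 3 0; 0 0 3 0; 0 0 0 0"
}}

```text
time: 21.15
tool_pos: [0.6452, -0.1054, 0.1127]
tool_rot: [-3.12, -0.004, 1.398]
contact_force: [0.9, -0.6, -1.4]
opening: 0.0435
```

Call:
{"method": "servo_tool", "body": {
  "targets": "0 0 3 0; 0 0 3 0; 0 0 3 0; 0 0 0 0"
}}

```text
time: 21.65
tool_pos: [0.6449, -0.1053, 0.103]
tool_rot: [-3.12, -0.004, 1.398]
contact_force: [-0.1, 0.8, -1.3]
opening: 0.044
```

Call:
{"method": "servo_tool", "body": {
  "targets": "0 0 4 0; 0 0 5 0; 0 0 5 0; 0 0 5 0; 0 0 5 0; 0 0 4 0; 0 0 3 0; 0 0 0 0"
}}

```text
time: 22.65
tool_pos: [0.6441, -0.105, 0.0695]
tool_rot: [-3.119, -0.004, 1.398]
contact_force: [0.4, 0.4, -1.7]
opening: 0.0439
```

Call:
{"method": "servo_tool", "body": {
  "targets": "0 0 3 0; 0 0 2 0; 0 0 2 0; 0 0 2 0; 0 0 0 0"
}}

```text
time: 23.28
tool_pos: [0.6446, -0.105, 0.0629]
tool_rot: [-3.122, -0.004, 1.398]
contact_force: [-0.5, -0.6, -2.9]
opening: 0.0439
```

Call:
{"method": "servo_tool", "body": {
  "targets": "0 0 1.5 0; 0 0 1.5 0; 0 0 1 0"
}}

```text
time: 23.65
tool_pos: [0.6447, -0.105, 0.0624]
tool_rot: [-3.124, -0.003, 1.398]
contact_force: [-2.8, 0.1, 5.4]
opening: 0.0438
```

Call:
{"method": "servo_tool", "body": {
  "targets": "0 0 0 0; 0 0 0 0; 0 0 0 0; 0 0 0 0; 0 0 0 0; 0 0 0 0",
  "hand": 0.75
}}

```text
time: 24.4
tool_pos: [0.645, -0.1051, 0.0618]
tool_rot: [-3.124, -0.003, 1.398]
contact_force: [0.2, -0.5, 1.5]
opening: 0.0693
```

Call:
{"method": "servo_tool", "body": {
  "targets": "0 0 -20 0; 0 0 -25 0; 0 0 -30 0; 0 0 -30 0; 0 0 -20 0; -40 0 0 0; -50 0 0 0; -40 0 0 0; 0 0 0 0; 0 0 0 0"
}}

```text
time: 25.65
tool_pos: [0.6245, -0.2362, 0.1902]
tool_rot: [-3.124, -0.004, 1.4]
contact_force: [0.4, 0.3, 0.4]
opening: 0.0692
```

```bash
python3 - <<'E'
from h import *
t=cams.read_camera("top");s=cams.read_camera("scene")
crop(s,(265,170),64,60,12,"r5.png");crop(t,(372,183),64,60,12,"r5t.png")
print(telemetry.observe()["tool_pos"],telemetry.observe()["tool_rot"])
E
```

```text
[ 0.62464322 -0.23579486  0.19026226] [-3.12398932 -0.00333152  1.40138127]
```

View pics/r5.png

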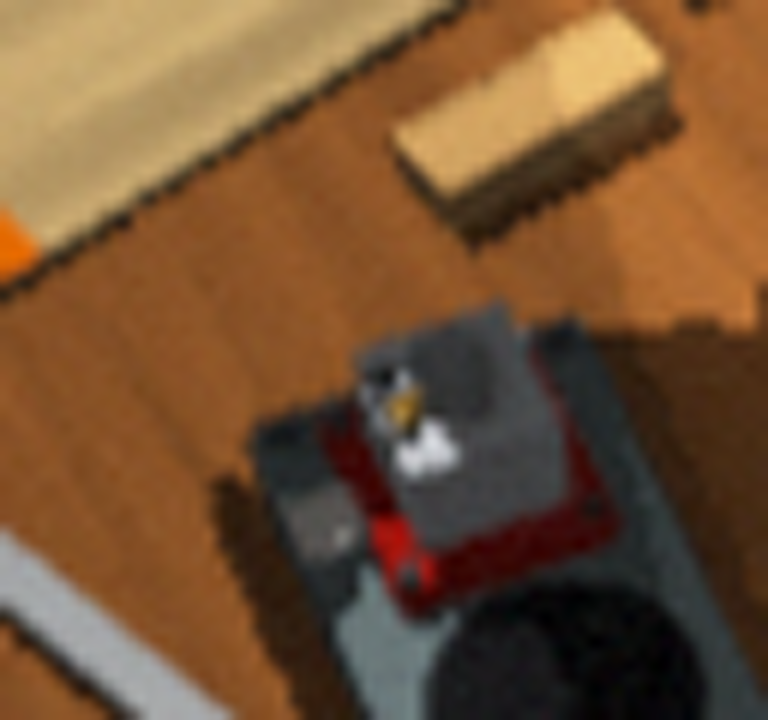

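View pics/r5t.png

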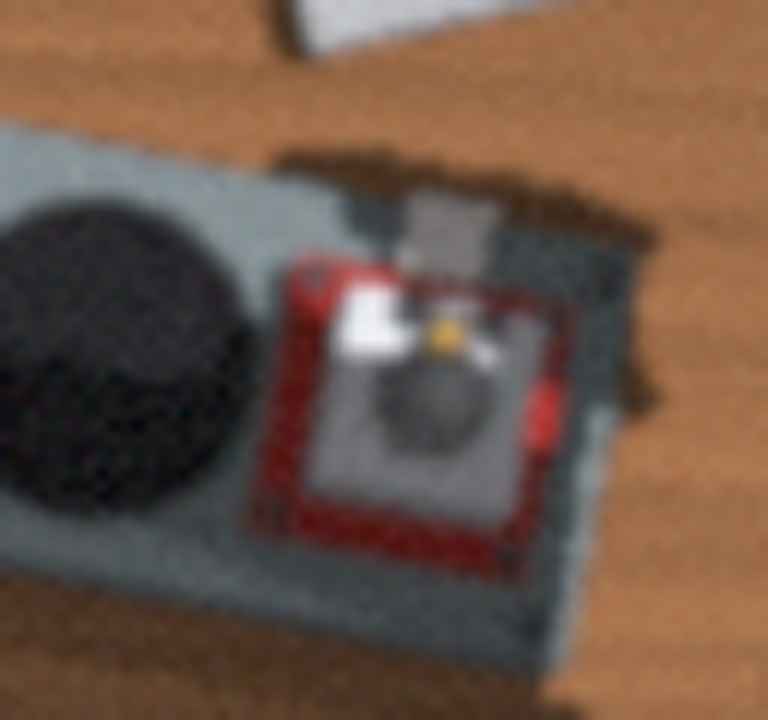

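The red hub is home with the brass key showing in its keyway (crop (405,408) in the scene view). It has rested more than a second, so I fetch it.

Call:
{"method": "servo_tool", "body": {
  "targets": "40 0 0 0; 50 0 0 0; 40 0 0 0; 0 0 10 0; 0 0 0 0"
}}

```text
time: 26.38
tool_pos: [0.6473, -0.0988, 0.1803]
tool_rot: [-3.124, -0.004, 1.407]
contact_force: [0.0, -0.1, 0.3]
opening: 0.0691
```

```bash
python3 - <<'E'
from h import *
plan([.6455,-.1052,.120],1.395,step=.1)
E
```

```text
q6 end 0.01
delta [ -1.8  -6.4 -60.3] dyaw -0.012 F [ 0.  -0.1  0.3] open 0.0691 t 26.38
-6.6 -0.8 60.3 0.012
```

Call:
{"method": "servo_tool", "body": {
  "targets": "-6 -1 20 0.01; 0 0 25 0; 0 0 25 0; 0 0 20 0; 0 0 10 0; 0 0 0 0"
}}

```text
time: 27.12
tool_pos: [0.644, -0.1094, 0.0791]
tool_rot: [-3.127, -0.002, 1.392]
contact_force: [0.2, -0.6, -0.0]
opening: 0.0693
```

```bash
python3 - <<'E'
from h import *
plan([.6455,-.1052,.0618],1.395,step=.1)
E
```

```text
q6 end 0.01
delta [  1.5   4.2 -17.3] dyaw 0.003 F [ 0.2 -0.6 -0. ] open 0.0693 t 27.12
4.4 0.7 17.3 -0.003
```

Call:
{"method": "servo_tool", "body": {
  "targets": "4 1 9 0; 0 0 8 0; 0 0 1 0; 0 0 0 0"
}}

```text
time: 27.62
tool_pos: [0.6467, -0.1058, 0.0619]
tool_rot: [-3.131, -0.002, 1.392]
contact_force: [0.7, 1.4, 0.0]
opening: 0.0689
```

Call:
{"method": "servo_tool", "body": {
  "targets": "0 0 0 0; 0 0 0 0; 0 0 0 0; 0 0 0 0; 0 0 0 0; 0 0 0 0",
  "hand": 0
}}

```text
time: 28.38
tool_pos: [0.647, -0.1058, 0.0626]
tool_rot: [-3.132, -0.002, 1.392]
contact_force: [-1.1, -0.5, -0.3]
opening: 0.0439
```

Call:
{"method": "servo_tool", "body": {
  "targets": "0 0 -8 0; 0 0 -12 0; 0 0 -15 0; 0 0 -15 0; 0 0 -15 0; 0 0 -15 0; 0 0 -15 0; 0 0 0 0"
}}

```text
time: 29.38
tool_pos: [0.6485, -0.1063, 0.166]
tool_rot: [-3.134, -0.001, 1.392]
contact_force: [0.4, -0.7, -1.2]
opening: 0.0439
```

```bash
python3 - <<'E'
from h import *
s=cams.read_camera("scene");t=cams.read_camera("top")
crop(s,(409,258),90,80,8,"tray_s.png");crop(t,(207,260),90,60,8,"tray_t.png")
crop(s,(268,170),70,60,10,"r6.png")
plan([.44,.35,.20],1.6)
E
```

```text
q6 end 0.64
delta [-207.6  456.1   35.9] dyaw 0.208 F [ 0.4 -1.  -2.7] open 0.0439 t 29.48
37 -26 -3 -0.02; 38 -25 -3 -0.02; 38 -25 -3 -0.02; 39 -24 -3 -0.02; 39 -23 -3 -0.02; 40 -22 -3 -0.02; 40 -22 -3 -0.02; 41 -21 -3 -0.02; 41 -20 -3 -0.02; 41 -19 -3 -0.02; 42 -18 -3 -0.02
```

View pics/tray_t.png

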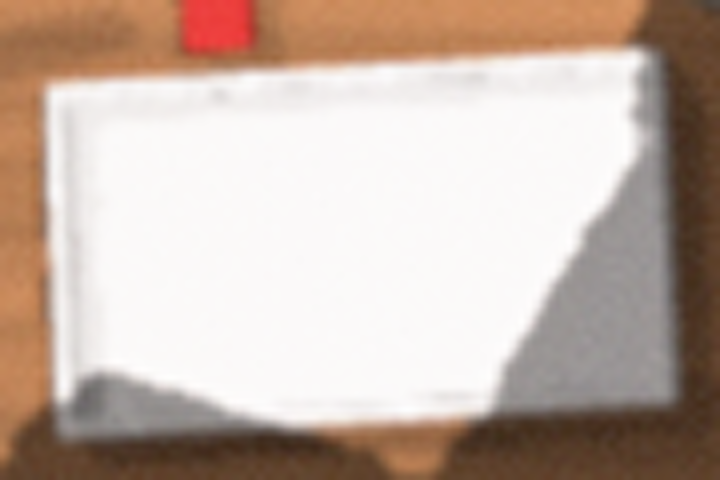

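View pics/r6.png

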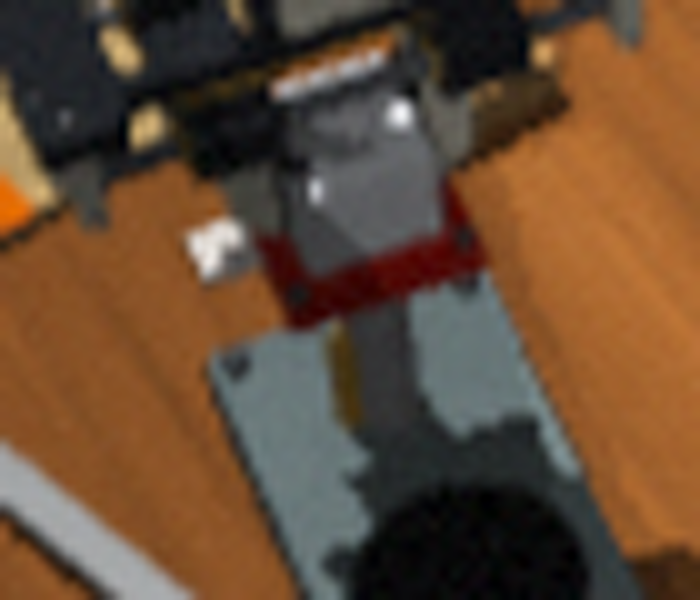

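View pics/tray_s.png

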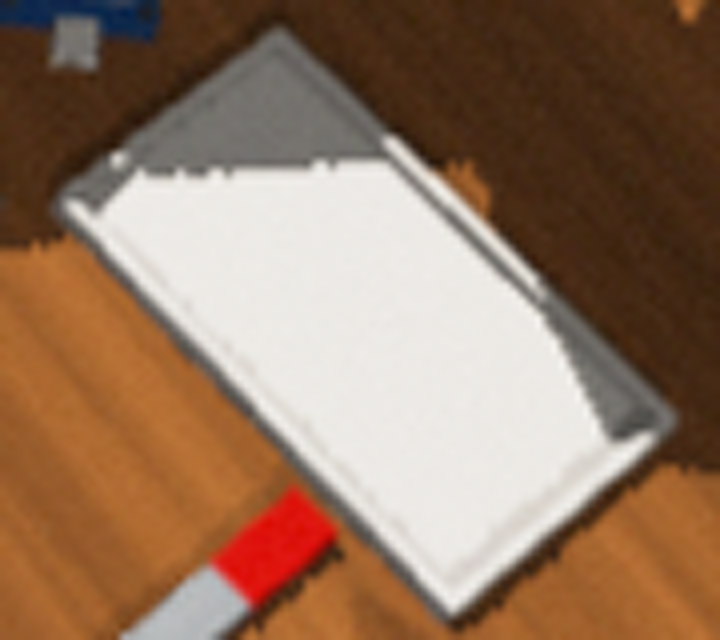

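```bash
python3 - <<'E'
from h import *
s=cams.read_camera("scene");t=cams.read_camera("top")
h,w,z=.06,.105,.015
C=[(h,w,z),(h,-w,z),(-h,-w,z),(-h,w,z)]
o1=cl(t,162,230,8,[(45,85),(655,48),(680,402),(60,438)],C)
o2=cl(s,364,218,8,[(455,612),(60,203),(283,30),(677,420)],C)
for o in(o1,o2,o1+o2):
    x,r=fit(o,[.44,.35,0.06]);print(np.round(x,4),np.round(r,1).tolist())
cx=x[0]-.0095*np.cos(x[2]);cy=x[1]-.0095*np.sin(x[2]);print(cx,cy)
plan([cx,cy,.20],np.pi/2+x[2])
E
```

```text
[0.4412 0.3506 0.0827] [[0.3, 0.2], [0.3, 0.1], [-0.7, -0.3], [0.1, 0.1]]
[0.4389 0.3531 0.0819] [[0.0, 0.5], [-0.4, -0.4], [-0.2, -0.2], [0.6, 0.0]]
[0.4403 0.3518 0.0826] [[-0.2, 0.5], [-0.2, 0.3], [-1.1, -0.0], [-0.4, 0.4], [-0.7, 0.3], [-1.0, -0.5], [-0.9, -0.2], [-0.0, -0.1]]
0.4308499017212978 0.35096702748943825
q6 end 0.6
delta [-216.4  457.    36.7] dyaw 0.261 F [-0.1 -0.5 -1.1] open 0.0438 t 29.57
37 -27 -3 -0.02; 38 -26 -3 -0.02; 39 -25 -3 -0.02; 39 -24 -3 -0.02; 40 -23 -3 -0.02; 40 -22 -3 -0.02; 41 -21 -3 -0.02; 41 -20 -3 -0.02; 42 -19 -3 -0.02; 42 -18 -3 -0.02; 43 -17 -3 -0.02
```

Call:
{"method": "servo_tool", "body": {
  "targets": "20 -14 -15 0; 35 -25 -15 -0.02; 38 -25 -5 -0.02; 39 -25 -3 -0.02; 39 -24 -3 -0.02; 40 -23 -3 -0.02; 40 -22 -3 -0.02; 41 -21 -3 -0.02; 41 -20 -3 -0.03; 42 -19 0 -0.03; 42 -18 0 -0.03; 30 -10 0 -0.03; 0 0 0 0; 0 0 0 0"
}}

```text
time: 31.32
tool_pos: [0.4164, 0.3836, 0.2287]
tool_rot: [-3.128, -0.011, 1.668]
contact_force: [-0.0, -0.4, -2.8]
opening: 0.0435
```

```bash
python3 - <<'E'
from h import *
plan([.4309,.351,.0366],np.pi/2+.0826,step=.04)
E
```

```text
q6 end 0.6
delta [  14.5  -32.6 -192.1] dyaw -0.014 F [-0.  -0.4 -2.8] open 0.0435 t 31.32
-7 2 38 0.00; -7 2 38 0.00; -7 2 38 0.00; -7 2 38 0.00; -7 2 38 0.00
```

Call:
{"method": "servo_tool", "body": {
  "targets": "-17 6 25 0.01; -17 6 35 0; 0 0 38 0; 0 0 35 0; 0 0 20 0; 0 0 5 0; 0 0 0 0"
}}

```text
time: 32.2
tool_pos: [0.4325, 0.3462, 0.0689]
tool_rot: [-3.132, -0.012, 1.647]
contact_force: [0.2, -0.1, -1.9]
opening: 0.044
```

```bash
python3 - <<'E'
from h import *
plan([.4309,.351,.0366],np.pi/2+.0826,step=.1)
E
```

```text
q6 end 0.59
delta [ -1.6   4.8 -32.3] dyaw 0.006 F [ 0.2 -0.1 -1.9] open 0.044 t 32.2
4.9 -1.2 32.3 -0.006
```

Call:
{"method": "servo_tool", "body": {
  "targets": "5 -1 10 -0.01; 0 0 10 0; 0 0 6 0; 0 0 3 0; 0 0 0 0"
}}

```text
time: 32.83
tool_pos: [0.4319, 0.3525, 0.0401]
tool_rot: [-3.135, -0.014, 1.658]
contact_force: [-0.5, -0.0, -1.7]
opening: 0.0441
```

Call:
{"method": "servo_tool", "body": {
  "targets": "0 0 2 0; 0 0 2 0; 0 0 1 0"
}}

```text
time: 33.2
tool_pos: [0.4322, 0.353, 0.0375]
tool_rot: [-3.137, -0.015, 1.658]
contact_force: [-2.5, -2.5, 6.6]
opening: 0.044
```

Contact on the tray floor. Releasing, then rising and moving aside for a look.

Call:
{"method": "servo_tool", "body": {
  "targets": "0 0 0 0; 0 0 0 0; 0 0 0 0; 0 0 0 0; 0 0 0 0; 0 0 0 0",
  "hand": 0.8
}}

```text
time: 33.95
tool_pos: [0.4329, 0.3533, 0.0381]
tool_rot: [-3.139, -0.016, 1.658]
contact_force: [0.8, -0.5, 0.5]
opening: 0.0734
```

Call:
{"method": "servo_tool", "body": {
  "targets": "0 0 -20 0; 0 0 -30 0; 0 0 -35 0; -30 0 -35 0; -40 0 -5 0; -40 0 0 0; -10 0 0 0; 0 0 0 0"
}}

```text
time: 34.95
tool_pos: [0.4442, 0.2294, 0.1651]
tool_rot: [-3.14, -0.015, 1.659]
contact_force: [0.1, 0.0, 0.3]
opening: 0.0734
```

```bash
python3 - <<'E'
from h import *
s=cams.read_camera("scene");t=cams.read_camera("top")
crop(s,(400,240),110,90,7,"c1.png");crop(t,(235,260),130,70,6,"c1t.png")
for q in ["hub_blue"]:
  for p in(s,t):
    for k in cams.cut_out(p,q)[:1]: print(q,k["score"],k["extent"])
plan([.4325,.1688,.12],-.7076+np.pi/2)
plan([.4325,.1688,.12],-.7076)
E
```

```text
hub_blue 0.68 [374.6, 215.3, 23.5, 20.8]
hub_blue 0.97 [273.1, 263.3, 28.6, 31.4]
q6 end 1.07
delta [-11.4 -61.6 -44.8] dyaw -0.798 F [-0.  -0.3  0.4] open 0.0736 t 35.15
-10 -3 7 0.13; -10 -1 7 0.13; -10 -0 7 0.13; -10 1 7 0.13; -10 3 7 0.13; -10 4 7 0.13
q6 end -0.5
delta [-11.4 -61.6 -44.8] dyaw 0.772 F [-0.  -0.3  0.4] open 0.0736 t 35.15
-10 -3 7 -0.13; -10 -4 7 -0.13; -9 -5 7 -0.13; -8 -6 7 -0.13; -7 -7 7 -0.13; -6 -8 7 -0.13
```

View pics/c1.png

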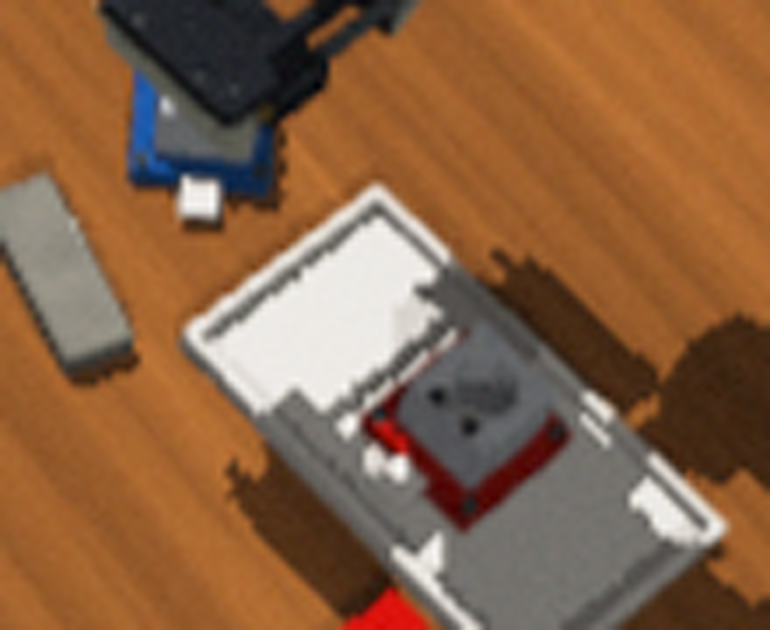

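View pics/c1t.png

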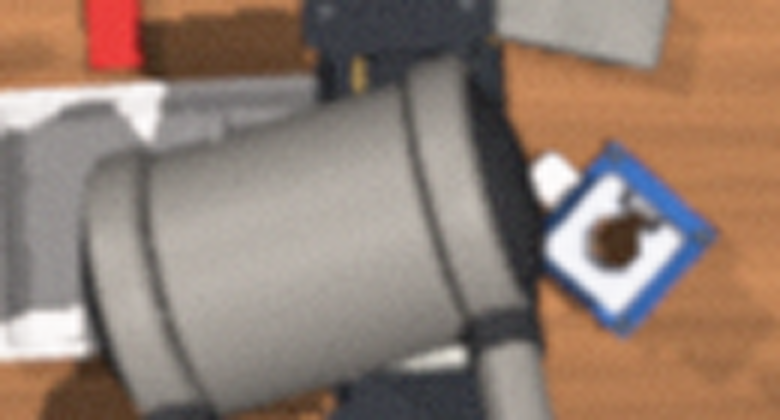

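```bash
python3 - <<'E'
from h import *
s=cams.read_camera("scene");a,b=.022,.032
o=cl(s,310,155,8,[(463,455),(470,350),(585,358),(577,470),(428,515),(437,378),(592,530)],[(a,a,.05),(a,-a,.05),(-a,-a,.05),(-a,a,.05),(b,b,.012),(b,-b,.012),(-b,b,.012)])
x,r=fit(o,[.4325,.1688,-.7]);print(np.round(x,4),np.round(r,1).tolist())
E
```

```text
[ 0.4303  0.1703 -0.7066] [[0.3, -0.8], [0.1, 0.4], [-0.4, 0.8], [0.2, -1.2], [0.0, 0.1], [-0.0, 0.1], [-0.3, 0.3]]
```

Call:
{"method": "servo_tool", "body": {
  "targets": "-10 -3 0 0.13; -10 -1 5 0.13; -10 0 10 0.13; -10 1 10 0.13; -10 3 10 0.13; -6 3 10 0.13; 0 0 0 0; 0 0 0 0",
  "hand": 0.8
}}

```text
time: 36.2
tool_pos: [0.4335, 0.1784, 0.1171]
tool_rot: [-3.128, -0.009, 0.869]
contact_force: [-0.3, -0.0, -0.8]
opening: 0.0732
```

```bash
python3 - <<'E'
from h import *
plan([.4316,.1695,.0310],-.707+np.pi/2,step=.1)
E
```

```text
q6 end 1.07
delta [ -1.9  -8.9 -86.1] dyaw -0.005 F [-0.3 -0.  -0.8] open 0.0732 t 36.2
-8.0 4.3 86.1 0.005
```

Call:
{"method": "servo_tool", "body": {
  "targets": "-8 4 20 0; 0 0 25 0; 0 0 20 0; 0 0 10 0; 0 0 0 0"
}}

```text
time: 36.83
tool_pos: [0.4338, 0.1735, 0.0426]
tool_rot: [-3.132, -0.015, 0.881]
contact_force: [0.1, 0.1, -0.0]
opening: 0.0735
```

```bash
python3 - <<'E'
from h import *
plan([.4316,.1695,.0310],-.707+np.pi/2,step=.1)
E
```

```text
q6 end 1.06
delta [ -2.2  -4.  -11.6] dyaw -0.017 F [ 0.1  0.1 -0. ] open 0.0735 t 36.83
-4.5 0.8 11.6 0.017
```

Call:
{"method": "servo_tool", "body": {
  "targets": "-4 1 9 0.02; 0 0 2 0; 0 0 0 0"
}}

```text
time: 37.2
tool_pos: [0.433, 0.1701, 0.0322]
tool_rot: [-3.134, -0.017, 0.861]
contact_force: [0.3, 0.2, -0.4]
opening: 0.0734
```

```bash
python3 - <<'E'
from h import *
plan([.4316,.1695,.0310],-.707+np.pi/2,step=.1)
print(telemetry.observe()["tool_rot"])
E
```

```text
q6 end 1.06
delta [-1.4 -0.6 -1.2] dyaw 0.003 F [ 0.3  0.2 -0.4] open 0.0734 t 37.2
-1.3 -0.7 1.2 -0.003
[-3.13379522 -0.01699457  0.86053376]
```

Call:
{"method": "servo_tool", "body": {
  "targets": "-1 -1 1 0; 0 0 0 0; 0 0 0 0; 0 0 0 0; 0 0 0 0; 0 0 0 0",
  "hand": 0
}}

```text
time: 37.95
tool_pos: [0.4318, 0.1701, 0.0317]
tool_rot: [-3.134, -0.018, 0.861]
contact_force: [-0.1, 0.5, -0.8]
opening: 0.044
```

Call:
{"method": "servo_tool", "body": {
  "targets": "0 0 -8 0; 0 0 -15 0; 0 0 -25 0; 0 0 -30 0; 0 0 -30 0; 0 0 -20 0; 0 0 0 0"
}}

```text
time: 38.83
tool_pos: [0.4297, 0.1673, 0.1648]
tool_rot: [-3.133, -0.016, 0.861]
contact_force: [-0.3, -0.0, -2.0]
opening: 0.044
```

```bash
python3 - <<'E'
from h import *
plan([.6465,-.1055,.165],-.1785+np.pi/2,step=.04)
print(telemetry.observe()["tool_rot"])
E
```

```text
q6 end 0.01
delta [ 2.168e+02 -2.728e+02  2.000e-01] dyaw 0.532 F [-0.3 -0.  -2. ] open 0.044 t 38.83
-7 38 -0 -0.06; -10 38 -0 -0.06; -12 37 -0 -0.06; -14 36 -0 -0.06; -16 35 -0 -0.06; -18 34 -0 -0.06; -20 33 -0 -0.06; -22 32 -0 -0.06; -24 31 -0 -0.06
[-3.13297582 -0.01563969  0.86059054]
```

Call:
{"method": "servo_tool", "body": {
  "targets": "-7 38 -4 -0.06; -10 38 -4 -0.06; -12 37 -4 -0.06; -14 36 -3 -0.06; -16 35 -2 -0.06; -18 34 -2 -0.06; -20 33 -2 -0.06; -22 32 -2 -0.06; -14 18 0 -0.05; 0 0 0 0; 0 0 0 0"
}}

```text
time: 40.2
tool_pos: [0.6379, -0.0985, 0.1673]
tool_rot: [-3.118, -0.019, 1.408]
contact_force: [-0.2, -0.6, -2.4]
opening: 0.0436
```

```bash
python3 - <<'E'
from h import *
plan([.6460,-.1052,.15],-.1785+np.pi/2,step=.1)
print(telemetry.observe()["tool_rot"])
E
```

```text
q6 end 0.01
delta [  8.1  -6.7 -17.3] dyaw -0.016 F [-0.2 -0.6 -2.4] open 0.0436 t 40.2
-5.3 9.1 17.3 0.016
[-3.11804099 -0.01869396  1.40813265]
```

Call:
{"method": "servo_tool", "body": {
  "targets": "-5 9 5 0.02; 0 0 10 0; 0 0 0 0; 0 0 0 0"
}}

```text
time: 40.7
tool_pos: [0.645, -0.1026, 0.1504]
tool_rot: [-3.116, -0.019, 1.388]
contact_force: [-0.6, 0.2, -2.1]
opening: 0.044
```

```bash
python3 - <<'E'
from h import *
plan([.6460,-.1052,.135],-.1785+np.pi/2,step=.1)
print(telemetry.observe()["tool_rot"])
s=cams.read_camera("scene")
crop(s,(265,170),64,60,12,"u1.png")
E
```

```text
q6 end 0.01
delta [  1.   -2.6 -15.4] dyaw 0.004 F [-0.6  0.2 -2.1] open 0.044 t 40.7
-2.4 1.5 15.4 -0.004
[-3.11574472 -0.0186491   1.38799503]
```

View pics/u1.png

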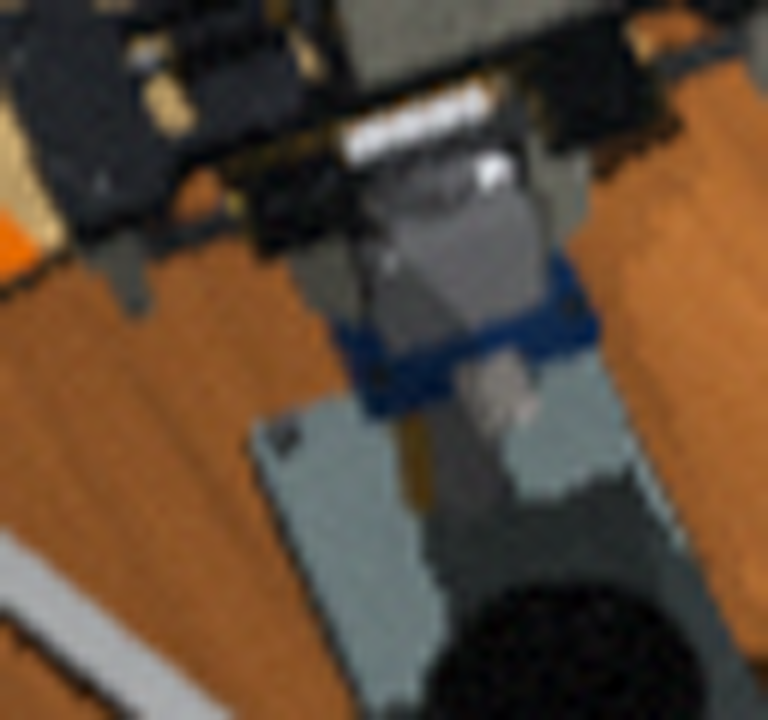

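Call:
{"method": "servo_tool", "body": {
  "targets": "1 1 5 0; 0 0 6 0; 0 0 6 0; 0 0 3 0; 0 0 0 0"
}}

```text
time: 41.38
tool_pos: [0.6456, -0.101, 0.1291]
tool_rot: [-3.116, -0.019, 1.388]
contact_force: [0.1, 0.6, -2.4]
opening: 0.0438
```

Call:
{"method": "servo_tool", "body": {
  "targets": "0 0 4 0; 0 0 3 0; 0 0 3 0; 0 0 0 0"
}}

```text
time: 41.88
tool_pos: [0.6455, -0.1009, 0.1186]
tool_rot: [-3.116, -0.019, 1.388]
contact_force: [0.2, -0.1, -2.1]
opening: 0.044
```

Call:
{"method": "servo_tool", "body": {
  "targets": "0 0 3 0; 0 0 3 0; 0 0 3 0; 0 0 0 0"
}}

```text
time: 42.38
tool_pos: [0.6453, -0.1007, 0.109]
tool_rot: [-3.116, -0.019, 1.388]
contact_force: [0.6, -0.5, -1.9]
opening: 0.044
```

Call:
{"method": "servo_tool", "body": {
  "targets": "0 0 2 0; 0 0 2 0; 0 0 2 0; 0 0 0 0"
}}

```text
time: 42.88
tool_pos: [0.6453, -0.1005, 0.1027]
tool_rot: [-3.116, -0.019, 1.388]
contact_force: [0.4, -0.9, -2.1]
opening: 0.0438
```

```bash
python3 - <<'E'
from h import *
s=cams.read_camera("scene");print(telemetry.observe()["contact_force"],telemetry.observe()["torque"])
crop(s,(265,170),64,60,12,"u2.png")
E
```

```text
[ 0.21982469 -0.68158061 -2.35081394] [-0.12424561  0.00678813  0.02166675]
```

View pics/u2.png

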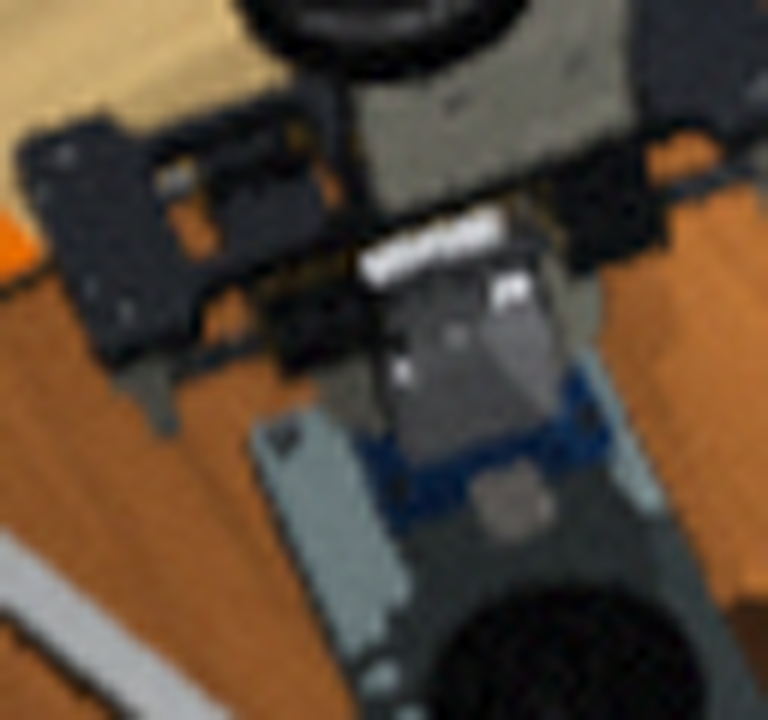

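Call:
{"method": "servo_tool", "body": {
  "targets": "0 0 3 0; 0 0 4 0; 0 0 4 0; 0 0 4 0; 0 0 0 0"
}}

```text
time: 43.55
tool_pos: [0.6449, -0.1004, 0.0867]
tool_rot: [-3.116, -0.018, 1.388]
contact_force: [-0.7, -0.3, -2.5]
opening: 0.0439
```

Call:
{"method": "servo_tool", "body": {
  "targets": "0 0 4 0; 0 0 4 0; 0 0 4 0; 0 0 4 0; 0 0 2 0; 0 0 0 0"
}}

```text
time: 44.3
tool_pos: [0.6446, -0.1003, 0.0675]
tool_rot: [-3.117, -0.018, 1.388]
contact_force: [-0.1, -0.4, -2.9]
opening: 0.0437
```

Call:
{"method": "servo_tool", "body": {
  "targets": "0 0 2 0; 0 0 2 0; 0 0 2 0; 0 0 1 0"
}}

```text
time: 44.8
tool_pos: [0.6448, -0.1003, 0.0622]
tool_rot: [-3.118, -0.018, 1.388]
contact_force: [-4.0, -0.4, 6.6]
opening: 0.0442
```

Call:
{"method": "servo_tool", "body": {
  "targets": "0 0 1 0; 0 0 1 0"
}}

```text
time: 45.05
tool_pos: [0.6447, -0.1003, 0.0622]
tool_rot: [-3.119, -0.017, 1.388]
contact_force: [-3.2, -0.6, 5.1]
opening: 0.0437
```

Bottomed out. Releasing, backing off and looking.

Call:
{"method": "servo_tool", "body": {
  "targets": "0 0 0 0; 0 0 0 0; 0 0 0 0; 0 0 0 0; 0 0 0 0; 0 0 0 0",
  "hand": 0.75
}}

```text
time: 45.8
tool_pos: [0.6454, -0.0999, 0.0621]
tool_rot: [-3.121, -0.018, 1.388]
contact_force: [0.2, -1.2, 0.4]
opening: 0.0688
```

Call:
{"method": "servo_tool", "body": {
  "targets": "0 0 -20 0; 0 0 -25 0; 0 0 -30 0; 0 0 -30 0; 0 0 -20 0; -40 0 0 0; -50 0 0 0; -40 0 0 0; 0 0 0 0; 0 0 0 0"
}}

```text
time: 47.05
tool_pos: [0.6236, -0.2328, 0.1885]
tool_rot: [-3.121, -0.018, 1.39]
contact_force: [0.2, -0.6, -0.4]
opening: 0.0689
```

```bash
python3 - <<'E'
from h import *
t=cams.read_camera("top");s=cams.read_camera("scene")
crop(s,(265,170),64,60,12,"u3.png");crop(t,(372,183),64,60,12,"u3t.png")
print(telemetry.observe()["tool_pos"],telemetry.observe()["tool_rot"])
E
```

```text
[ 0.62377681 -0.23232723  0.18852169] [-3.12067301 -0.01799815  1.39123199]
```

View pics/u3.png

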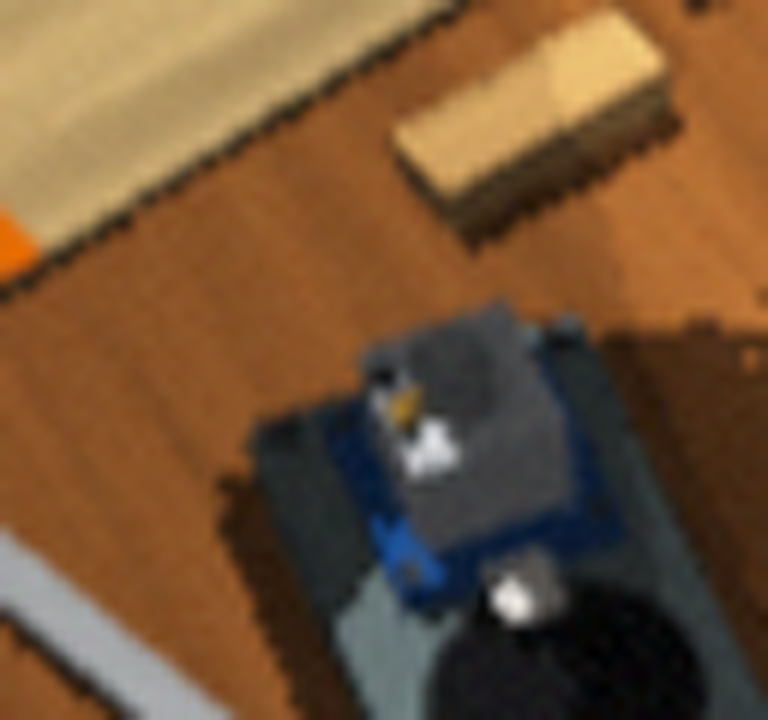

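View pics/u3t.png

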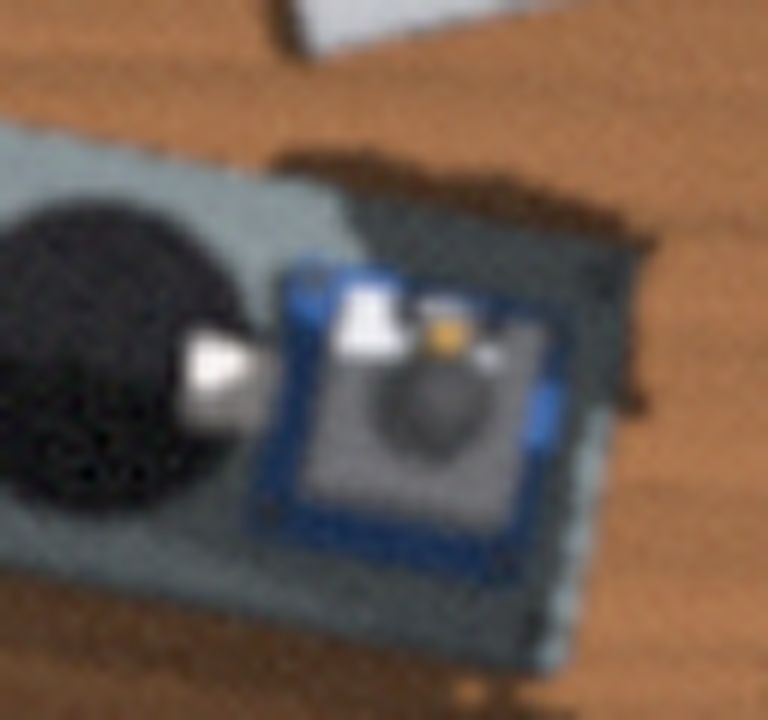

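Blue is home in the same pose, key visible at crop (447,335) of the top view. Fetching it.

Call:
{"method": "servo_tool", "body": {
  "targets": "40 0 0 0; 50 0 0 0; 30 0 0 0; 0 0 10 0; 0 0 0 0; 0 0 0 0"
}}

```text
time: 47.9
tool_pos: [0.6458, -0.1066, 0.1801]
tool_rot: [-3.121, -0.018, 1.397]
contact_force: [-0.1, -0.7, 0.4]
opening: 0.0688
```

```bash
python3 - <<'E'
from h import *
plan([.6458,-.104,.0620],1.39,step=.2)
E
```

```text
q6 end 0.02
delta [  -0.     2.6 -118.1] dyaw -0.007 F [-0.1 -0.7  0.4] open 0.0688 t 47.9
2.6 -0.5 118.1 0.007
```

Call:
{"method": "servo_tool", "body": {
  "targets": "2 0 20 0.01; 0 0 25 0; 0 0 25 0; 0 0 20 0; 0 0 10 0; 0 0 0 0"
}}

```text
time: 48.65
tool_pos: [0.6448, -0.1096, 0.0788]
tool_rot: [-3.124, -0.016, 1.378]
contact_force: [0.9, 0.7, -0.0]
opening: 0.0688
```

```bash
python3 - <<'E'
from h import *
plan([.6458,-.104,.0620],1.39,step=.2)
E
```

```text
q6 end 0.01
delta [  1.    5.6 -16.8] dyaw 0.012 F [ 0.9  0.7 -0. ] open 0.0688 t 48.65
5.7 -0.1 16.8 -0.012
```

Call:
{"method": "servo_tool", "body": {
  "targets": "5 0 8 -0.01; 0 0 7 0; 0 0 1 0; 0 0 1 0"
}}

```text
time: 49.15
tool_pos: [0.6468, -0.1046, 0.0631]
tool_rot: [-3.128, -0.016, 1.389]
contact_force: [0.0, 0.2, 0.1]
opening: 0.0688
```

Call:
{"method": "servo_tool", "body": {
  "targets": "0 0 0 0; 0 0 0 0; 0 0 0 0; 0 0 0 0; 0 0 0 0; 0 0 0 0",
  "hand": 0
}}

```text
time: 49.9
tool_pos: [0.6469, -0.1046, 0.0636]
tool_rot: [-3.128, -0.016, 1.389]
contact_force: [-1.3, -0.7, -0.3]
opening: 0.044
```

Call:
{"method": "servo_tool", "body": {
  "targets": "0 0 -8 0; 0 0 -12 0; 0 0 -15 0; 0 0 -15 0; 0 0 -15 0; 0 0 -15 0; 0 0 -15 0; 0 0 0 0"
}}

```text
time: 50.9
tool_pos: [0.6483, -0.1066, 0.1667]
tool_rot: [-3.131, -0.016, 1.389]
contact_force: [0.2, 0.8, -2.8]
opening: 0.0437
```

```bash
python3 - <<'E'
from h import *
s=cams.read_camera("scene");t=cams.read_camera("top")
crop(s,(289,114),80,70,9,"bt_s.png");crop(t,(458,268),100,70,7.5,"bt_t.png")
crop(s,(268,170),70,60,10,"u4.png")
crop(s,(243,140),80,70,9,"bd_s.png");crop(t,(455,196),70,90,6.5,"bd_t.png")
print(telemetry.observe()["tool_rot"])
E
```

```text
[-3.127274   -0.01618508  1.38889245]
```

View pics/bt_s.png

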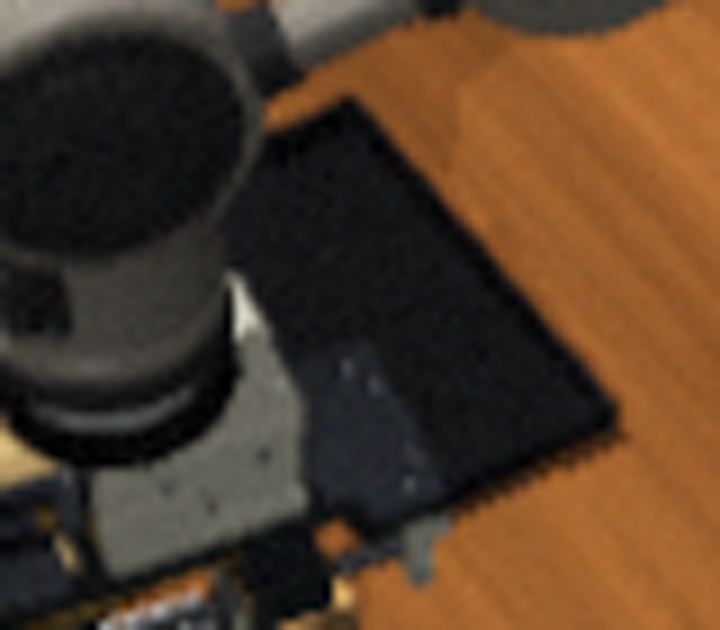

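View pics/bt_t.png

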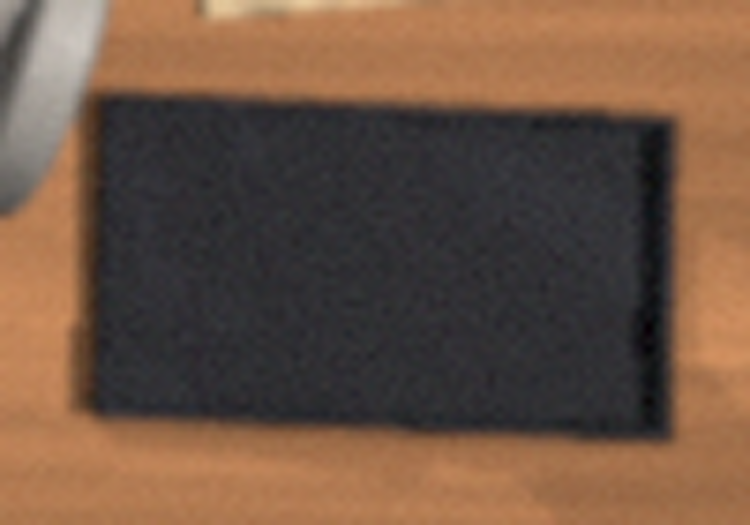

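View pics/u4.png

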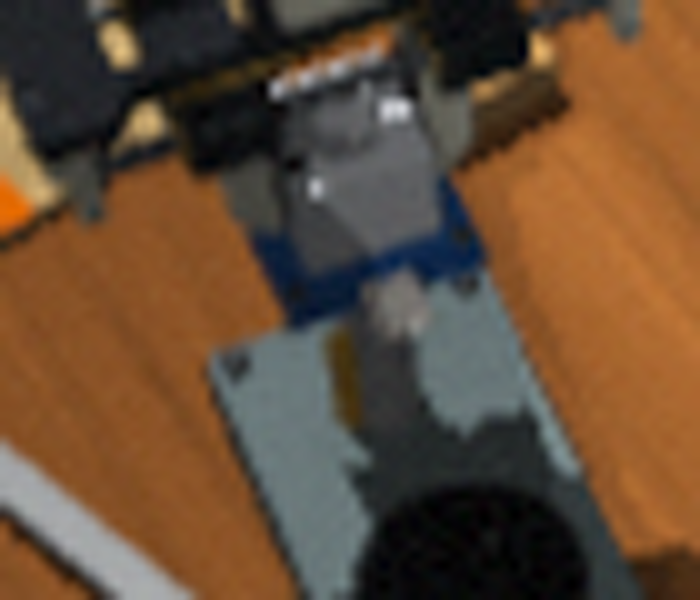

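```bash
python3 - <<'E'
from h import *
t=cams.read_camera("top")
h,w,z=.06,.105,.015
C=[(h,w,z),(h,-w,z),(-h,-w,z),(-h,w,z)]
x,r=fit(cl(t,408,233,7.5,[(100,92),(675,118),(668,438),(92,412)],C),[.43,-.34,0]);print(np.round(x,4),np.round(r,1).tolist())
plan([x[0]-.001,x[1]-.008,.2],np.pi/2+x[2],step=.04)
E
```

```text
[ 0.4333 -0.3418 -0.0256] [[0.2, -0.7], [-0.2, -0.7], [-0.0, 0.7], [0.0, 0.6]]
q6 end -0.66
delta [-214.9 -243.5   35.8] dyaw 0.156 F [-0.4 -0.1 -2.4] open 0.0438 t 51.05
-31 -19 -4 -0.02; -31 -19 -4 -0.02; -30 -20 -4 -0.02; -30 -20 -4 -0.02; -30 -21 -4 -0.02; -29 -21 -4 -0.02; -29 -22 -4 -0.02; -28 -22 -4 -0.02; -28 -23 -4 -0.02
```

Call:
{"method": "servo_tool", "body": {
  "targets": "-31 -19 -8 -0.02; -31 -19 -8 -0.02; -30 -20 -5 -0.02; -30 -20 -4 -0.02; -30 -21 0 -0.02; -29 -21 0 -0.02; -29 -22 0 -0.02; -28 -22 0 -0.02; -10 -10 0 -0.01; 0 0 0 0; 0 0 0 0"
}}

```text
time: 52.42
tool_pos: [0.439, -0.3393, 0.1786]
tool_rot: [-3.115, -0.028, 1.565]
contact_force: [-0.1, 0.5, -2.4]
opening: 0.0438
```

```bash
python3 - <<'E'
from h import *
plan([.432,-.349,.0384],np.pi/2-.026,step=.2)
E
```

```text
q6 end -0.65
delta [  -7.    -9.7 -140.2] dyaw -0.02 F [-0.1  0.5 -2.4] open 0.0438 t 52.42
-9.7 -7.0 140.2 0.020
```

Call:
{"method": "servo_tool", "body": {
  "targets": "-10 -7 20 0.02; 0 0 30 0; 0 0 30 0; 0 0 25 0; 0 0 12 0; 0 0 0 0; 0 0 0 0"
}}

```text
time: 53.3
tool_pos: [0.434, -0.3426, 0.0593]
tool_rot: [-3.118, -0.026, 1.551]
contact_force: [-0.1, 0.5, -2.3]
opening: 0.0435
```

```bash
python3 - <<'E'
from h import *
plan([.432,-.349,.0384],np.pi/2-.026,step=.2)
E
```

```text
q6 end -0.66
delta [ -2.   -6.4 -20.9] dyaw -0.006 F [-0.1  0.5 -2.3] open 0.0435 t 53.3
-6.4 -1.8 20.9 0.006
```

Call:
{"method": "servo_tool", "body": {
  "targets": "-6 -2 8 0; 0 0 6 0; 0 0 3 0; 0 0 1 0; 0 0 0 0"
}}

```text
time: 53.92
tool_pos: [0.432, -0.3496, 0.0418]
tool_rot: [-3.12, -0.024, 1.551]
contact_force: [-0.2, 0.3, -2.4]
opening: 0.0435
```

Call:
{"method": "servo_tool", "body": {
  "targets": "0 0 2 0; 0 0 1 0; 0 0 1 0; 0 0 1 0"
}}

```text
time: 54.42
tool_pos: [0.432, -0.3494, 0.0387]
tool_rot: [-3.121, -0.023, 1.551]
contact_force: [-2.6, 2.2, 8.3]
opening: 0.0438
```

Call:
{"method": "servo_tool", "body": {
  "targets": "0 0 0 0; 0 0 0 0; 0 0 0 0; 0 0 0 0; 0 0 0 0; 0 0 0 0",
  "hand": 0.8
}}

```text
time: 55.18
tool_pos: [0.4326, -0.35, 0.0392]
tool_rot: [-3.123, -0.021, 1.551]
contact_force: [0.2, -0.2, -0.3]
opening: 0.0733
```

Call:
{"method": "servo_tool", "body": {
  "targets": "0 0 -20 0; 0 0 -30 0; 0 0 -35 0; 0 0 -35 0; 30 0 -25 0; 45 0 0 0; 45 0 0 0; 45 0 0 0; 20 0 0 0; 0 0 0 0"
}}

```text
time: 56.42
tool_pos: [0.4389, -0.1635, 0.193]
tool_rot: [-3.124, -0.022, 1.549]
contact_force: [0.8, -0.2, -0.2]
opening: 0.0737
```

```bash
python3 - <<'E'
from h import *
s=cams.read_camera("scene");t=cams.read_camera("top")
cv2.imwrite("pics/d1.png",s["color"][:,:,::-1]);cv2.imwrite("pics/d1t.png",t["color"][:,:,::-1])
for q in ["spanner_red","spanner_blue"]:
  for p in(s,t):
    for k in cams.cut_out(p,q)[:1]: print(q,k["score"],k["extent"])
print(telemetry.observe()["tool_pos"],telemetry.observe()["tool_rot"])
crop(s,(289,114),60,60,10,"d1z.png")
E
```

```text
spanner_red 0.84 [381.1, 302.8, 49.1, 46.6]
spanner_red 0.73 [188.0, 207.4, 15.0, 64.4]
spanner_blue 0.72 [353.8, 233.0, 24.0, 25.2]
spanner_blue 0.18 [467.8, 260.6, 13.9, 11.5]
[ 0.4389281  -0.16552926  0.19265645] [-3.12360071 -0.02166556  1.54597387]
```

View pics/d1.png

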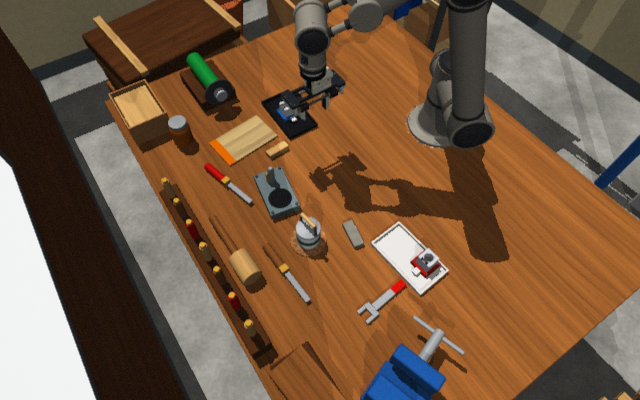

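View pics/d1t.png

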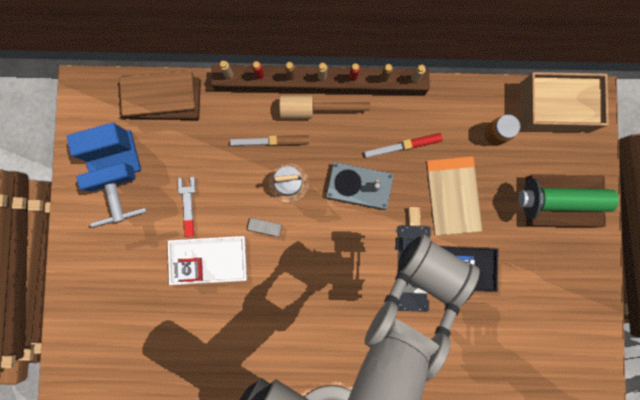

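View pics/bd_t.png

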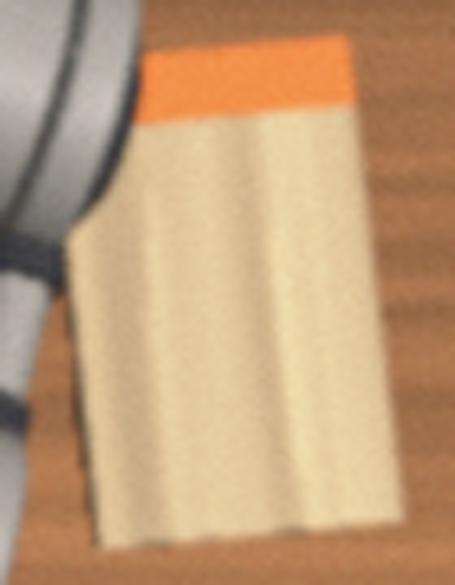

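The red hub has been knocked sideways inside the white tray: it was at scene (412,252) and is now near (427,263). I'll check that it still stands there properly.

```bash
python3 - <<'E'
from h import *
s=cams.read_camera("scene");t=cams.read_camera("top")
crop(s,(415,262),80,60,9,"e1.png");crop(t,(205,250),90,90,6.5,"e1t.png")
E
```

```text
(no output)
```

View pics/e1.png

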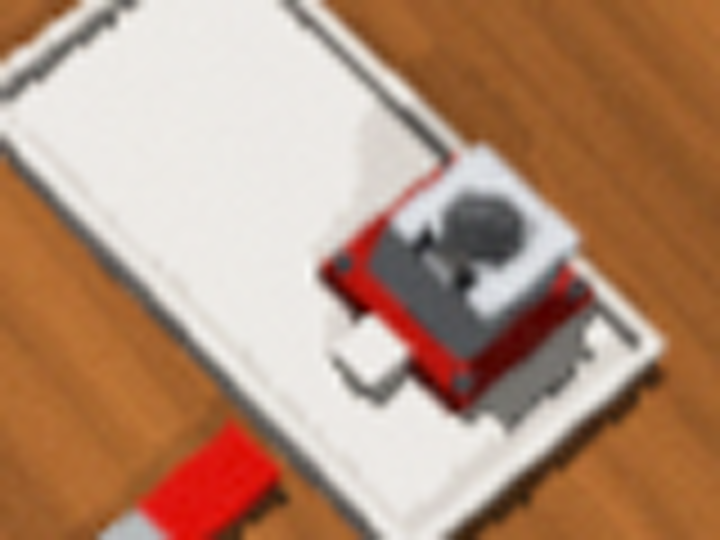

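View pics/e1t.png

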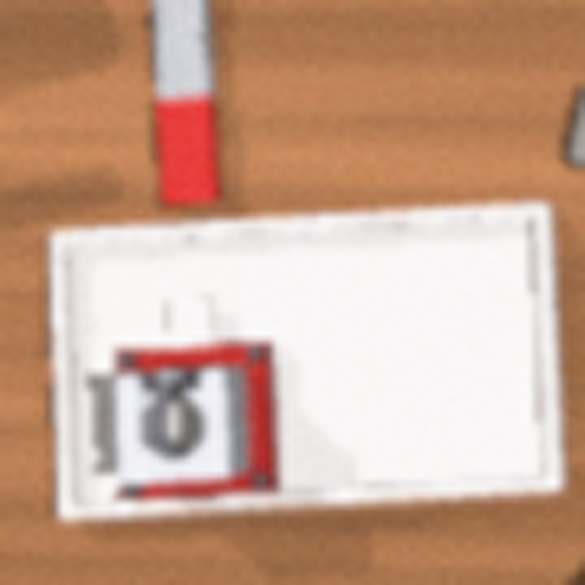

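View pics/d1z.png

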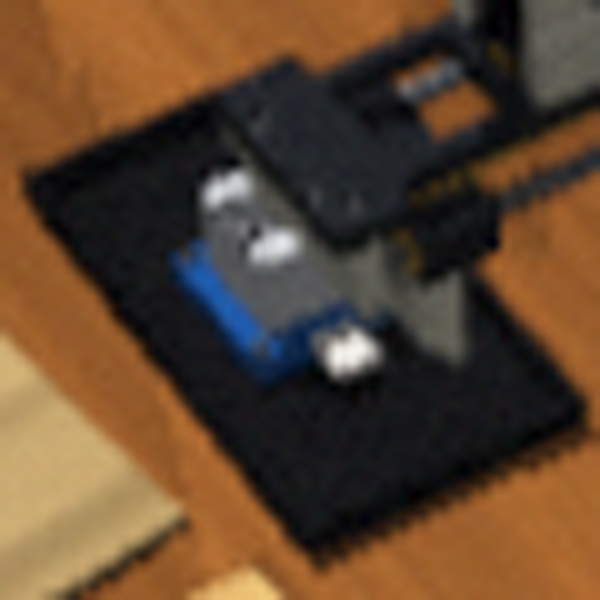

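```bash
python3 - <<'E'
from h import *
s=cams.read_camera("scene");t=cams.read_camera("top");a,b=.022,.032
o=cl(s,375,232,9,[(483,315),(395,225),(487,147),(578,240),(325,266),(460,400),(592,293)],[(a,a,.055),(a,-a,.055),(-a,-a,.055),(-a,a,.055),(b,-b,.017),(b,b,.017),(-b,b,.017)])
x,r=fit(o,[.42,.37,0.08]);print(np.round(x,4),np.round(r,1).tolist())
# tray frame
d=x[:2]-[.4403,.3518];c,sn=np.cos(.0826),np.sin(.0826);print("in tray",c*d[0]+sn*d[1],-sn*d[0]+c*d[1])
# vise handle triangulation
uv1=(145.6,209.8);uv2=(415,319)
f=lambda X:np.r_[pr(t,X)[0]-uv1,pr(s,X)[0]-uv2]
print("vise tip",least_squares(f,[.57,.45,.05]).x,)
# board, u0=420,v0=151,s6.5 ; z=.006
h,w,z=.105,.065,.006
o=cl(t,420,151,6.5,[(350,35),(403,522),(100,548)],[(h,-w,z),(-h,-w,z),(-h,w,z)])
x,r=fit(o,[.634,-.33,.1]);print("board",np.round(x,4),np.round(r,1).tolist())
crop(t,(453,196),70,90,6.5,"bd2.png");crop(s,(243,140),80,70,9,"bd2s.png");crop(t,(187,206),40,76,8,"sp2.png")
E
```

```text
[0.4124 0.3967 0.0742] [[0.4, 0.5], [-0.8, -0.6], [-0.5, -0.4], [0.5, 0.1], [-0.4, -0.4], [0.1, 0.7], [0.5, 0.0]]
in tray -0.024080748659795065 0.04702645993444905
vise tip [0.56996701 0.5106927  0.06337713]
board [ 0.6341 -0.3325  0.1039] [[-0.1, 0.3], [-0.0, -0.1], [0.1, -0.2]]
```

View pics/bd2s.png

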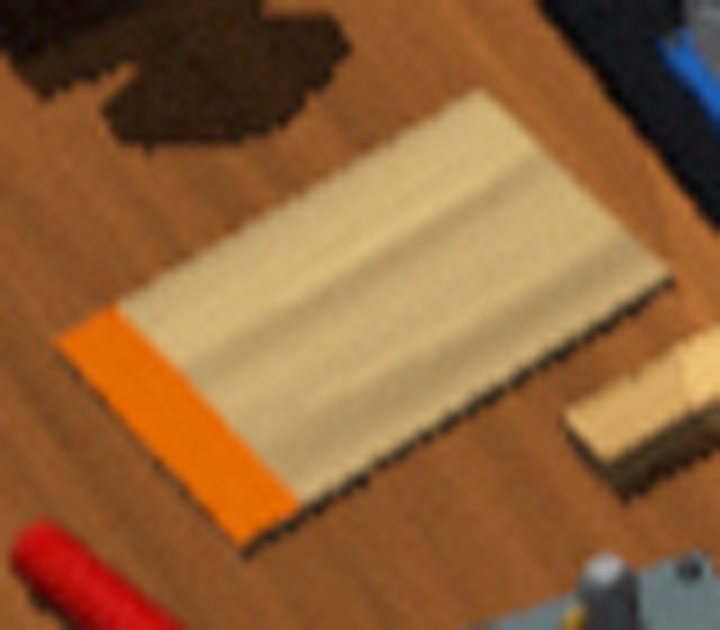

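View pics/bd2.png

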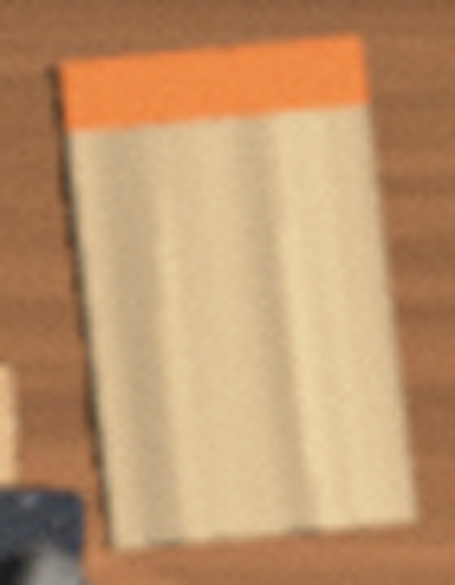

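View pics/sp2.png

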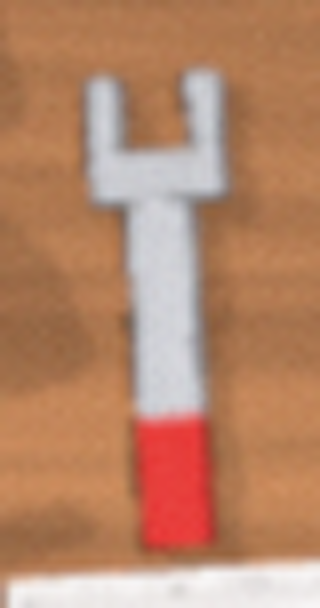

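```bash
python3 - <<'E'
from h import *
s=cams.read_camera("scene")
h,w,z=.105,.065,.006
o=cl(s,203,105,9,[(60,342),(245,548),(672,275),(480,90)],[(h,-w,z),(h,w,z),(-h,w,z),(-h,-w,z)])
x,r=fit(o,[.634,-.33,.1]);print("board",np.round(x,4),np.round(r,1).tolist())
plan([.5994,.4113,.15],.09,step=.045)
E
```

```text
board [ 0.6312 -0.3297  0.1179] [[-0.4, 0.4], [-0.2, -0.1], [0.3, -0.2], [0.2, -0.1]]
q6 end 2.08
delta [160.5 576.2 -42.7] dyaw -1.457 F [0.9 0.2 0.5] open 0.0735 t 56.98
41 10 3 0.10; 42 6 3 0.10; 43 2 3 0.10; 43 -3 3 0.10; 42 -7 3 0.10; 41 -12 3 0.10; 40 -16 3 0.10; 38 -20 3 0.10; 36 -24 3 0.10; 33 -27 3 0.10; 30 -30 3 0.10; 27 -33 3 0.10; 23 -36 3 0.10; 19 -38 3 0.10
```

Call:
{"method": "servo_tool", "body": {
  "targets": "41 10 0 0.10; 42 6 0 0.10; 43 2 0 0.10; 43 -3 0 0.10; 42 -7 0 0.10; 41 -12 0 0.10; 40 -16 0 0.10; 38 -20 0 0.10; 36 -24 0 0.10; 33 -27 0 0.10; 30 -30 0 0.10; 27 -33 0 0.10; 15 -24 0 0.10; 5 -8 0 0.10; 0 0 0 0; 0 0 0 0",
  "hand": 0.55
}}

```text
time: 58.98
tool_pos: [0.591, 0.381, 0.199]
tool_rot: [-3.12, 0.016, 0.099]
contact_force: [0.6, 0.4, 0.6]
opening: 0.0505
```

```bash
python3 - <<'E'
from h import *
plan([.5994,.4113,.1],.09,step=.045)
print(telemetry.observe()["tool_rot"])
E
```

```text
q6 end 2.08
delta [  8.4  30.3 -99. ] dyaw -0.009 F [0.6 0.4 0.6] open 0.0505 t 58.98
4 -10 33 0.00; 4 -10 33 0.00; 4 -10 33 0.00
[-3.1201053   0.01621586  0.0990699 ]
```

Call:
{"method": "servo_tool", "body": {
  "targets": "4 -14 30 0.01; 4 -14 35 0; 0 -2 35 0; 0 0 20 0; 0 0 0 0; 0 0 0 0"
}}

```text
time: 59.72
tool_pos: [0.5961, 0.4106, 0.0797]
tool_rot: [-3.12, 0.013, 0.092]
contact_force: [0.5, -0.0, 1.5]
opening: 0.05
```

```bash
python3 - <<'E'
from h import *
plan([.5994,.4113,.016],.09,step=.2)
s=cams.read_camera("scene");crop(s,(385,290),90,70,8,"f1.png")
E
```

```text
q6 end 2.07
delta [  3.3   0.7 -63.7] dyaw -0.002 F [ 0.5 -0.   1.5] open 0.05 t 59.73
3.4 -0.4 63.7 0.002
```

View pics/f1.png

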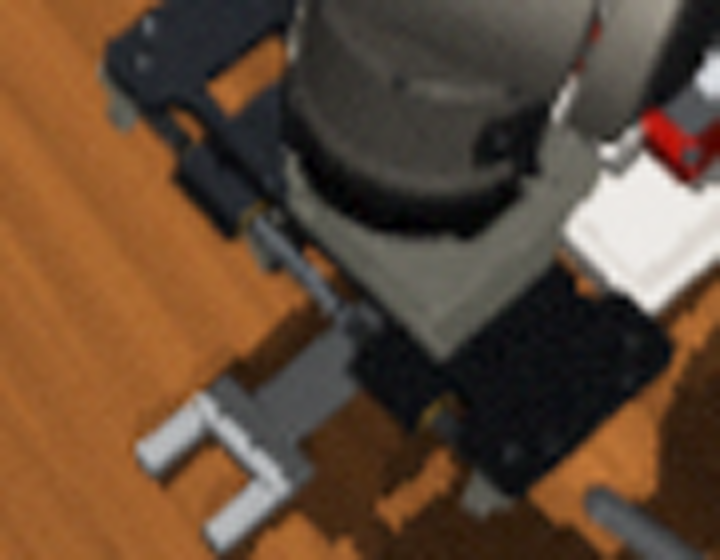

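Call:
{"method": "servo_tool", "body": {
  "targets": "5 3 15 0; 2 0 20 0; 0 0 15 0; 0 0 5 0; 0 0 0 0"
}}

```text
time: 60.4
tool_pos: [0.6035, 0.4091, 0.0216]
tool_rot: [-3.119, 0.012, 0.092]
contact_force: [0.2, 0.1, -0.1]
opening: 0.0503
```

```bash
python3 - <<'E'
from h import *
plan([.603,.408,.019],.09,step=.2)
s=cams.read_camera("scene");crop(s,(385,290),90,70,8,"f2.png")
E
```

```text
q6 end 2.06
delta [-0.5 -1.1 -2.6] dyaw -0.002 F [ 0.2  0.1 -0.1] open 0.0503 t 60.4
-0.6 1.0 2.6 0.002
```

View pics/f2.png

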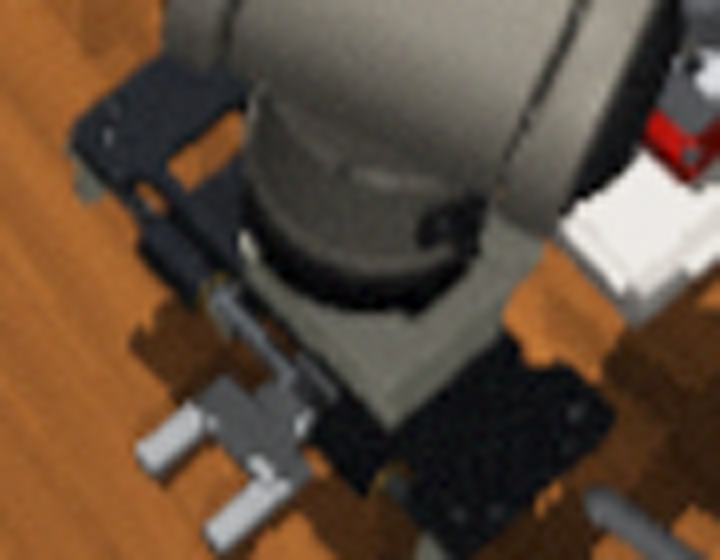

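The gripper body clears the vise handle tip (crop (600,500)). Lowering a little and closing.

Call:
{"method": "servo_tool", "body": {
  "targets": "0 1 3 0; 0 0 1 0; 0 0 0 0"
}}

```text
time: 60.82
tool_pos: [0.6043, 0.4087, 0.0192]
tool_rot: [-3.118, 0.009, 0.092]
contact_force: [-0.4, 0.6, 0.2]
opening: 0.0504
```

Call:
{"method": "servo_tool", "body": {
  "targets": "0 0 0 0; 0 0 0 0; 0 0 0 0; 0 0 0 0; 0 0 0 0; 0 0 0 0",
  "hand": 0,
  "squeeze": 50
}}

```text
time: 61.58
tool_pos: [0.6045, 0.409, 0.0199]
tool_rot: [-3.117, 0.008, 0.093]
contact_force: [-0.2, 0.7, -0.0]
opening: 0.0209
```

Call:
{"method": "servo_tool", "body": {
  "targets": "0 0 -5 0; 0 0 -10 0; 0 0 -20 0; 0 0 -30 0; 0 0 -30 0; 0 0 -30 0; 0 0 -20 0; 0 0 0 0; 0 0 0 0"
}}

```text
time: 62.7
tool_pos: [0.6064, 0.4052, 0.1776]
tool_rot: [-3.116, 0.003, 0.092]
contact_force: [-0.5, -0.8, -2.3]
opening: 0.021
```

```bash
python3 - <<'E'
from h import *
s=cams.read_camera("scene");crop(s,(385,280),100,80,7.5,"f3.png")
print(telemetry.observe()["tool_rot"],telemetry.observe()["qpos"])
plan([.645,-.330,.16],.111,step=.045)
E
```

```text
[-3.11575145e+00  2.71697443e-03  9.21781170e-02] [0.47358547 0.77476953 0.94660098 0.02530904 1.41317271 1.94835388]
q6 end 0.98
delta [  38.5 -735.2  -17.7] dyaw 0.019 F [ 0.3  0.1 -1.6] open 0.0209 t 62.75
-2 43 1 -0.00; -2 43 1 -0.00; -2 43 1 -0.00; -2 43 1 -0.00; -2 43 1 -0.00; -2 43 1 -0.00; -2 43 1 -0.00; -2 43 1 -0.00; -2 43 1 -0.00; -2 43 1 -0.00; -2 43 1 -0.00; -2 43 1 -0.00; -2 43 1 -0.00; -2 43 1 -0.00; -2 43 1 -0.00; -2 43 1 -0.00; -2 43 1 -0.00
```

View pics/f3.png

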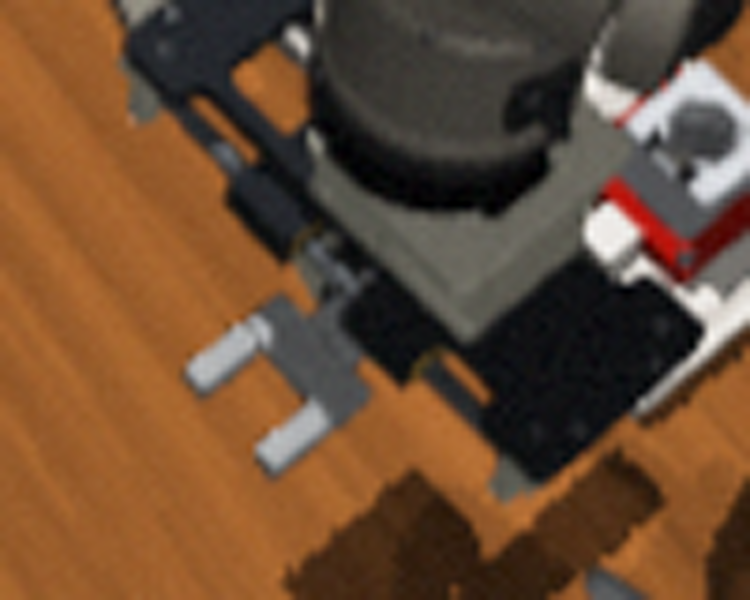

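Call:
{"method": "servo_tool", "body": {
  "targets": "0 0 -20 0; -2 15 -20 0; -2 30 -10 0; -2 40 -3 0; -2 43 -2 0; -2 43 -2 0; -2 43 -2 0; -2 43 -2 0; -2 43 -2 0; -2 43 -2 0; -2 43 -2 0; -2 43 0 0; -2 43 0 0; -2 43 0 0; -2 43 0 0; -2 43 0 0; -2 35 0 0; -2 20 0 0; 0 0 0 0; 0 0 0 0"
}}

```text
time: 65.25
tool_pos: [0.6208, -0.2869, 0.2288]
tool_rot: [-3.119, 0.018, 0.085]
contact_force: [0.5, 0.6, -1.6]
opening: 0.0211
```

```bash
python3 - <<'E'
from h import *
s=cams.read_camera("scene");crop(s,(250,140),100,80,7.5,"f4.png")
print(telemetry.observe()["tool_rot"])
plan([.645,-.330,.1],.111,step=.045)
E
```

```text
[-3.1194106   0.01833809  0.08577949]
q6 end 0.99
delta [  24.1  -43.2 -128.9] dyaw 0.025 F [ 0.  -0.5 -1.6] open 0.0209 t 65.3
5 11 32 -0.01; 5 11 32 -0.01; 5 11 32 -0.01; 5 11 32 -0.01
```

View pics/f4.png

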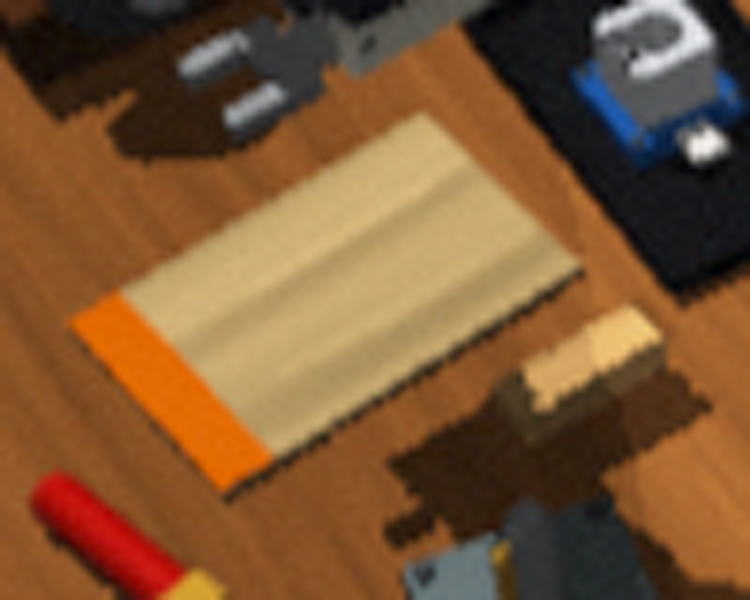

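Call:
{"method": "servo_tool", "body": {
  "targets": "10 20 30 -0.01; 8 15 35 -0.01; 6 10 35 0; 0 0 20 0; 0 0 5 0; 0 0 0 0; 0 0 0 0"
}}

```text
time: 66.18
tool_pos: [0.6516, -0.3186, 0.1043]
tool_rot: [-3.121, 0.012, 0.118]
contact_force: [-0.4, 0.1, -2.0]
opening: 0.0211
```

```bash
python3 - <<'E'
from h import *
print(telemetry.observe()["tool_rot"])
plan([.6504,-.329,.0265],.111,step=.2)
E
```

```text
[-3.12130614  0.01234027  0.11806618]
q6 end 0.99
delta [ -1.2 -10.4 -77.8] dyaw -0.007 F [-0.4  0.1 -2. ] open 0.0211 t 66.17
-2.4 10.1 77.8 0.007
```

Call:
{"method": "servo_tool", "body": {
  "targets": "-2 10 20 0.01; 0 0 20 0; 0 0 15 0; 0 0 8 0; 0 0 0 0; 0 0 0 0"
}}

```text
time: 66.92
tool_pos: [0.6502, -0.3305, 0.0392]
tool_rot: [-3.125, 0.01, 0.106]
contact_force: [0.4, 0.1, -1.2]
opening: 0.0212
```

```bash
python3 - <<'E'
from h import *
plan([.6504,-.329,.0265],.111,step=.2)
s=cams.read_camera("scene");t=cams.read_camera("top");crop(s,(243,135),100,80,7.5,"f5.png");crop(t,(455,190),90,80,7.5,"f5t.png")
E
```

```text
q6 end 0.99
delta [  0.2   1.5 -12.7] dyaw 0.005 F [ 0.4  0.1 -1.2] open 0.0212 t 66.92
0.3 -1.5 12.7 -0.005
```

View pics/f5.png

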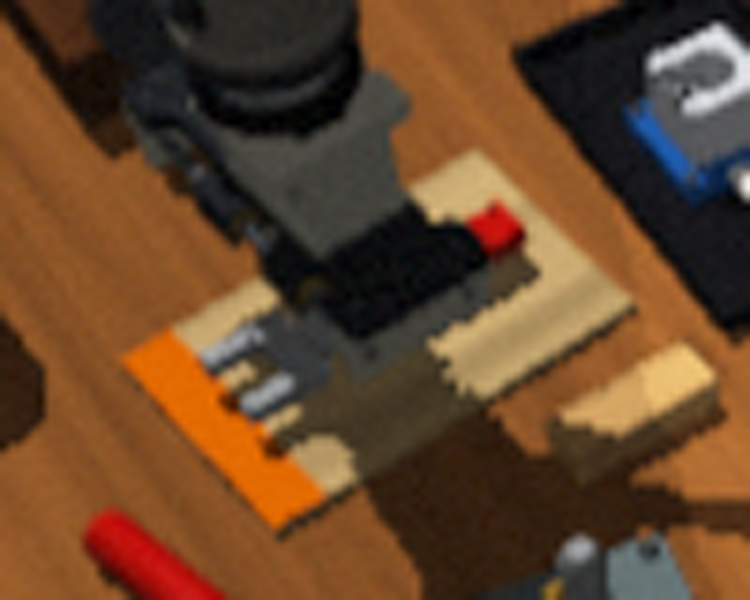

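View pics/f5t.png

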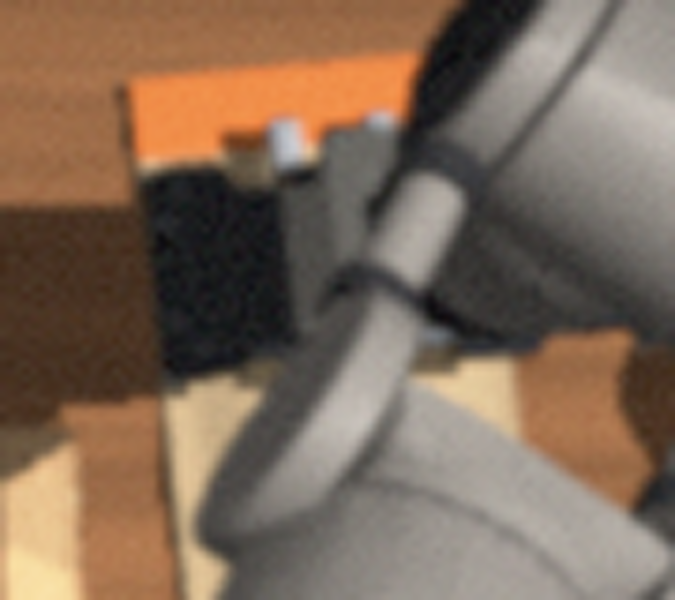

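Jaw towards the orange end, spanner central over the board. Lowering.

Call:
{"method": "servo_tool", "body": {
  "targets": "0 -1 5 0; 0 0 4 0; 0 0 2 0; 0 0 0 0"
}}

```text
time: 67.53
tool_pos: [0.6504, -0.3292, 0.0287]
tool_rot: [-3.126, 0.008, 0.106]
contact_force: [-0.5, -0.4, -1.4]
opening: 0.0213
```

Call:
{"method": "servo_tool", "body": {
  "targets": "0 0 1 0; 0 0 1 0; 0 0 1 0"
}}

```text
time: 67.9
tool_pos: [0.6506, -0.3293, 0.0259]
tool_rot: [-3.126, 0.008, 0.106]
contact_force: [-1.9, 0.8, 2.5]
opening: 0.0216
```

Call:
{"method": "servo_tool", "body": {
  "targets": "0 0 0 0; 0 0 0 0; 0 0 0 0; 0 0 0 0; 0 0 0 0",
  "hand": 0.55
}}

```text
time: 68.53
tool_pos: [0.6512, -0.3298, 0.027]
tool_rot: [-3.127, 0.006, 0.106]
contact_force: [0.5, 0.6, 0.5]
opening: 0.0504
```

Call:
{"method": "servo_tool", "body": {
  "targets": "0 0 -15 0; 0 0 -30 0; 0 0 -40 0; 0 0 -40 0; -40 -20 -30 0; -45 -30 0 0; -45 -40 0 0; -20 -40 0 0; 0 -40 0 0; 0 0 0 0; 0 0 0 0"
}}

```text
time: 69.9
tool_pos: [0.482, -0.1768, 0.2009]
tool_rot: [-3.138, -0.007, 0.105]
contact_force: [-0.6, 0.8, 0.1]
opening: 0.0502
```

```bash
python3 - <<'E'
from h import *
s=cams.read_camera("scene");t=cams.read_camera("top")
print(telemetry.observe()["tool_pos"])
cv2.imwrite("pics/g1.png",s["color"][:,:,::-1]);cv2.imwrite("pics/g1t.png",t["color"][:,:,::-1])
crop(s,(243,140),80,70,9,"g2.png");crop(s,(415,262),80,60,9,"g3.png");crop(s,(289,114),60,60,10,"g4.png");crop(s,(308,235),60,60,10,"g5.png")
E
cd pics; python3 - <<'E'
import cv2,numpy as np
ims=[cv2.resize(cv2.imread(f"g{i}.png"),(400,300)) for i in(2,3,4,5)]
cv2.imwrite("g6.png",np.vstack([np.hstack(ims[:2]),np.hstack(ims[2:])]))
E
```

```text
[ 0.48197618 -0.17708029  0.20031871]
```

View pics/g1t.png

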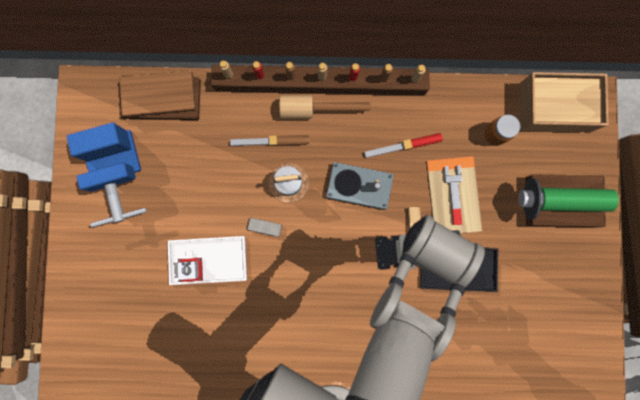

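View pics/g6.png

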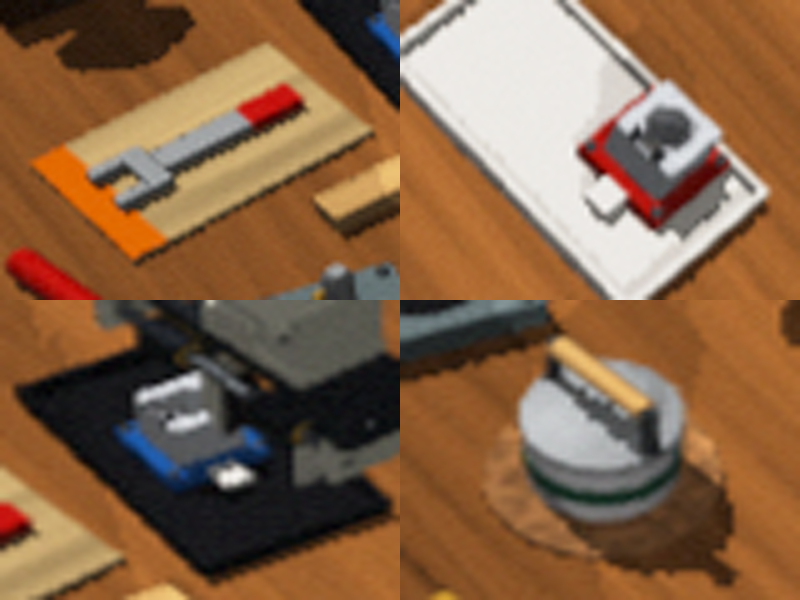

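View pics/g1.png

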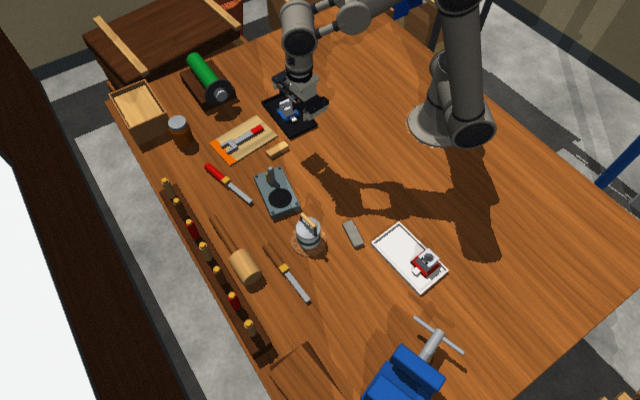

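```bash
python3 - <<'E'
from h import *
t=cams.read_camera("top")
for q in ("hub_yellow","hub_green","spanner_blue"):
    print(q,[(round(k["score"],2),np.round(k["extent"])) for k in cams.cut_out(t,q)[:1]])
print(telemetry.observe()["time"],robot.hand_in())
E
```

```text
hub_yellow [(0.72, array([262., 227.,  39.,  21.]))]
hub_green []
spanner_blue []
the job is handed in; nothing more can be done
70.2 None
```

The job is done and handed in at about 70 s of the 210 s allowed. Only the red hub, the blue hub and the red spanner were present at the start.

- **Pot:** I lifted it by its handle off the stand and set it upright on the cork mat. My first lift closed on nothing because the fingers had not finished closing. The pot did not move, and the second lift worked.
- **Hubs:** red first, then blue, each went fully home on the keyed shaft. I released each one, left it there for over a second and checked it in the pictures with the key showing in the keyway. Red then went into the white tray and blue into the black tray.
- **Spanner:** it lies flat and lengthwise near the middle of the board, with its jaw towards the orange end.

**Last checks:**
- In the final pictures the pot is upright on the mat, both hubs stand in the right trays, the spanner lies flat on the board, and the arm is clear of everything.
- The gouges, wedge and oilstone look undisturbed.
- The red hub slid a few centimetres inside the white tray after I placed it. It was probably the knock the task warned about, because the arm was elsewhere. It is still upright and, as measured, right up against one wall, so I left it.
- The image network reported a "yellow hub" at (262,227) with score 0.72, but that is the grey oilstone. It found no green hub or blue spanner in the top view. An earlier "blue spanner" report in the scene view, score 0.72, also fell on the oilstone.

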